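# Seat a slide carrier on the datum rail of a scanning stage

## Robot

A 6-joint arm with a two-finger parallel gripper is mounted at the origin on the work surface. World frame = base frame: x ahead of the robot, y to its left, z up, the work surface at z = 0. Lengths are in m, angles in rad, forces in N, time in s.
With the tool pointing down it reaches from about 0.225 to 0.875 m from the base axis. Payload 3.4 kg.
Tool frame: the origin (TCP) lies midway between the tips of the shut fingers; the grasp point (between the pads) lies 19 mm behind it (manip.tcp_to_grasp is the distance from the TCP to the grasp point, in m); x points along the fingers, y is the direction in which the jaws open and shut, and the axes are right-handed (so a half turn about x gives the same grasp; the last joint's range is limited). The gripper opens to 85 mm and grips with 20 to 120 N. Pads are 22 mm wide; open, the fingers measure 114 mm over their backs; the gripper's body (76 mm by 85 mm) begins 54 mm behind the grasp point. The pads swing forward as they close: fully open they stand 13 mm farther back than shut.
Start: joints at [-0.121, 0.276, 1.505, -0, 1.361, -0.121], TCP at [0.575, -0, 0.231] pointing down, gripper open.
Joint ranges: [-2.89, 2.89], [-0.75, 2.08], [0.22, 2.7], [-1.18, 4.32], [0.11, 2.71], [-2.7, 2.7]. Speed limits (rad/s): [2.57, 2.57, 3.14, 3.14, 3.14, 3.14].

## Interface

Orientations are given as a unit quaternion [w, x, y, z].
In Python, from rig import readout, eyes, job, manip gives the robot as it stands. The module is installed in compiled form; this text tells all that it offers.
- The arm moves only by the tool carry_out, never from a script. Its argument "deltas" is one flat list of numbers, 7 for each row, row after row: the shift along the tool's x, y, z scaled (see below), then the turn, a rotation vector about the tool's x, y, z scaled (see below), then the opening, from -1 (shut) to 1 (fully open). In form: [dx, dy, dz, ax, ay, az, grip, dx, dy, dz, ax, ay, az, grip, ...]. A call has 1 to 10 rows; each row shifts and turns the commanded pose from where the row before left it, along the tool's axes as they then stand; what a row does not reach is not made up. The controller multiplies each number of a shift by 60 mm and each number of a turn by 4 degrees. A row lasts 1/8 s, in which the tool goes at most 62.5 mm and 10.7 degrees, less where a joint would pass 70% of its speed; a pose out of reach is approached as far as the arm can. A call with a number of a shift or a turn outside -1 to 1 is refused whole. A call with a gripper value outside its range is refused whole. The fingers move at their own pace and stop on an object; "newtons" is the grip in N (left out, the last holds). Time passes only in rows, so rows that do not move let the fingers close. It gives the time, the measured TCP pose, the force and the opening at its end, in the units of the state.
- readout.get_state(): the state, without advancing time (a new reading comes with each control period).
- eyes.get_image(name): name is "scene" or "side" or "wrist"; returns a dict with "color" (480x640x3 uint8, red, green, blue), "z_map" (480x640 float32, m along the optical axis (not along the pixel's ray), 0 where there is no reading), "mtx" (3x3 intrinsics, pixels), "distortion" ([k1, k2, p1, p2, k3] as OpenCV has them; the pictures are not rectified), "origin" and "orientation" of the camera in the world. Camera axes: x right, y down, z forward; pixel columns grow to the right and rows downward; lengths in m; the calibration is good to about 2 mm. A picture is of the moment at which its call begins.
- job.sign_off(): hands the job in, once; it reports no verdict.
The state is a dict: "clock": time; "qpos": joint angles; "qd": joint speeds; "effort": joint torques, N m; "position": TCP position; "ee_rot": TCP orientation; "contact_force": force on the tool from outside, world axes, zero at the start; "moment": the same for the moment, N m; "width": finger opening in m.
Only numpy, scipy, OpenCV 4.12 (cv2) and the standard library are available. Lean on these libraries where they do the work, as an engineer would, in place of code of your own. Each camera call takes 0.05 s, during which the arm holds its last target.

## Task

The eight-slide carrier lies askew on the deck of the scanning stage. Push it in under the two spring clips, at one end and the other as needed, until its wide-rimmed edge bears firmly on the steel rail and lies flat along it, then push it along the rail until it bears on the end stop, and leave it there, flat against both. The slides are glass: press it home with about 12 N and never with more than 20 N, keep it flat on the deck, and leave the bottle, the slide box and the puck where they are.

Things in the scene. Friction and masses are not known exactly. Their poses are not given: they have to be found in the camera images.
- stage: Low black scanning stage fixed on the bench: flat top plate whose deck is 45 mm over the bench. Origin on the bench; the plate reaches 110 mm to +x, 130 mm to -x and 230 mm to either side along y. +x points to the rail, +y to the end stop, z up. In front (-x) of the rail the deck is bare but for the stop and the carrier.
- rail: Straight ground steel rail fixed on the deck, from y = +150 to -210 mm, 16 mm thick, 14 mm high, three thumbscrews on top (22 mm over the deck). Origin at deck level on the front face, on which the carrier has to bear, midway between the clips; axes as the stage's: the face looks to -x.
- left_clip (a point): Lowest point of the round nose (radius 8 mm) of the left leaf-spring hold-down clip, 16 mm wide, on the rail at y = +85 mm. It is 9 mm in front of the rail's face and 10 mm over the deck: the carrier's edge meets the nose 14 mm before it is home and lifts it 2 mm. Axes as the rail's.
- right_clip (a point): The same on the right clip, at y = -85 mm. Going in under a clip, the carrier's edge meets 4 to 10 N, well before home, then gives way and slides with 3 to 7 N of drag. Home is felt as a sharp further rise that does not give way.
- stop: Steel end stop block fixed on the deck, 56 mm (x) x 18 mm (y) x 14 mm high. Origin on the face that the carrier's end has to meet, mid-width, deck level; the face looks to -y, at y = +150 mm of the rail. Axes as the stage's.
- carrier: Loose flat aluminium carrier with eight crosswise slide pockets, 96 (x) x 300 (y) x 12 mm thick, 0.4 to 0.7 kg. Origin: centre of its underside. +x is its long edge with the wide 15 mm rim, which goes to the rail; +y the end that goes to the stop; -x the 5 mm rim facing the robot. Too wide to grip: push its edges with closed fingertips a few mm over the deck.
- carrier_left (a point): Carrier's corner at deck level, wide-rim edge, stop end: (+48, +150) mm in the carrier's frame; axes as the carrier's. The carrier starts 20 to 90 mm off the rail, turned up to 0.15 rad, 15 to 60 mm short of the stop. When one end goes home, the other may come out a little: push it in again.
- carrier_right (a point): Carrier's other wide-rim corner, (+48, -150) mm in its frame. The carrier bears on the rail or stop when it presses on it with 3 N or more for a moment; drag and friction take part of the push, so push with about 12 N there. The fingers must never press on it with more than 20 N in all, downward force included.
- oil_bottle: Bystander: small amber bottle with black cap, 38 mm across, 75 mm high, on the bench to the left. Origin under its centre.
- slide_box: Bystander: closed flat plastic slide box, 100 x 82 x 35 mm, on the bench to the right. Origin under its centre.
- puck: Bystander: black resin-mounted specimen puck, 31 mm across, 18 mm high, on the bench to the right. Origin under its centre.

How it is judged:
On the way, in this order (a step that is already met when the one before it is completed fails the run):
1. the carrier lies flat along the rail (both corners within 1.5 mm of its face) and bears on it with 3 N or more (x of each of carrier_left, carrier_right in the frame of rail above -0.0015 m and contact force between carrier and rail above 3 N), for 0.2 s.
2. the carrier is within 1.5 mm of the end stop and bears on it with 3 N or more (y of carrier_left in the frame of stop above -0.0015 m and contact force between carrier and stop above 3 N), for 0.2 s.
At the end, for the whole second after the job is handed in: Both wide-rim corners of the carrier are within 1.5 mm of the rail's face, its end is within 1.5 mm of the end stop's face, and it lies flat and at rest on the deck (x of each of carrier_left, carrier_right in the frame of rail above -0.0015 m and y of carrier_left in the frame of stop above -0.0015 m and angle between carrier's own z axis and vertical below 0.03 rad and linear speed of carrier below 0.01 m/s); the robot touches nothing.
It fails at once if the fingers press on the carrier with more than 20 N (contact force between the fingers and carrier above 20 N).
It fails at once if the carrier is lifted or tipped off the deck (height (world z) of carrier above 0.055 m or angle between carrier's own z axis and vertical above 0.1 rad).
It fails at once if a bystander is moved by more than 15 mm (distance of any of oil_bottle, slide_box, puck from where it was at the start of the episode above 0.015 m).
It also fails if it takes over 72 s, if anything falls off the work surface, if the arm or the gripper's body presses on something with over 40 N, if the wrist force passes 120 N, or if a joint passes its speed limit or range.

## Working session

There is one attempt and no reset: what is moved stays moved. The work goes in short steps, Python scripts to look and compute and a tool call to move; the robot and the scene stay as the last step left them, time stands still between calls to the robot, and variables do not carry over. Pictures are saved under pics/ and viewed, and the job is handed in when it is done.

Besides the shell and the picture viewer there is one more tool, called after "Emit:" by a JSON object that holds its "api" and its "payload". carry_out: Moves the arm, as the interface text tells. Its arguments: {"type":"object","properties":{"deltas":{"type":"array"},"newtons":{"type":"number"}},"required":["deltas"]}

```bash
mkdir -p pics
python3 - <<'E'
from rig import readout, eyes
import cv2
s=readout.get_state()
for k in s: print(k,s[k])
for n in ["scene","side","wrist"]:
    d=eyes.get_image(n)
    cv2.imwrite(f"pics/{n}0.png",d["color"][:,:,::-1])
    print(n,d["mtx"],d["distortion"],d["origin"],d["orientation"])
E
```

```text
clock 0.0
qpos [-1.20990038e-01  2.76544044e-01  1.50615838e+00 -4.24552179e-07
  1.36067114e+00 -1.20987592e-01]
qd [ 0.00102385 -0.00123293 -0.00028685  0.00066621  0.00020827  0.00116164]
effort [ 6.20495921e-04 -4.16768074e+01 -2.45808578e+01 -1.52056768e-04
  1.11346930e-02  1.69860516e-05]
position [5.74464135e-01 6.53390407e-05 2.30458692e-01]
ee_rot [ 0.49950359  0.49961204  0.50049483 -0.50038874]
contact_force [-0.23922468  0.62821927  0.01453334]
moment [-0.0174214  -0.00375043 -0.03159824]
width 0.08514152714532626
scene [[459.80816812   0.         317.17561598]
 [  0.         459.80816812 246.40158815]
 [  0.           0.           1.        ]] [0.00306279 0.         0.         0.         0.        ] [ 1.00136486 -0.72494039  0.6598901 ] [-0.44452636  0.84696299  0.2594444  -0.13318637]
side [[556.63584916   0.         320.25671619]
 [  0.         556.63584916 240.42471001]
 [  0.           0.           1.        ]] [-0.10250483  0.          0.          0.          0.        ] [-0.08130728  0.82415687  0.6917083 ] [ 0.15652343 -0.26730622  0.82821279 -0.46702395]
wrist [[363.70266602   0.         318.27222964]
 [  0.         363.70266602 237.48605045]
 [  0.           0.           1.        ]] [-0.01029219  0.          0.          0.          0.        ] [0.57435225 0.06513921 0.37426186] [ 1.31083538e-01  9.91371268e-01  2.34694013e-04 -2.45485878e-04]
```

View pics/scene0.png

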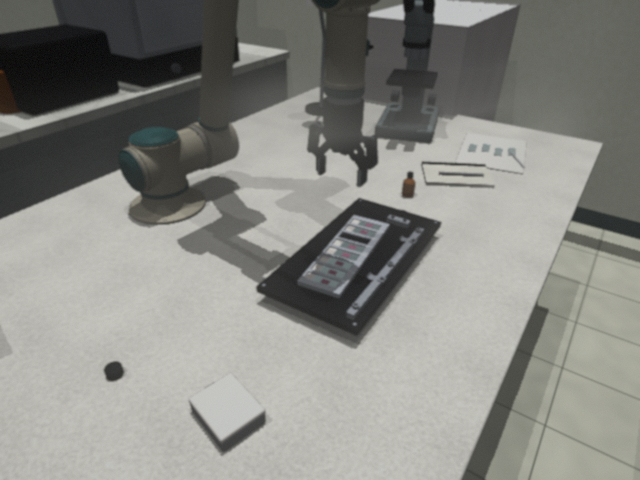

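View pics/side0.png

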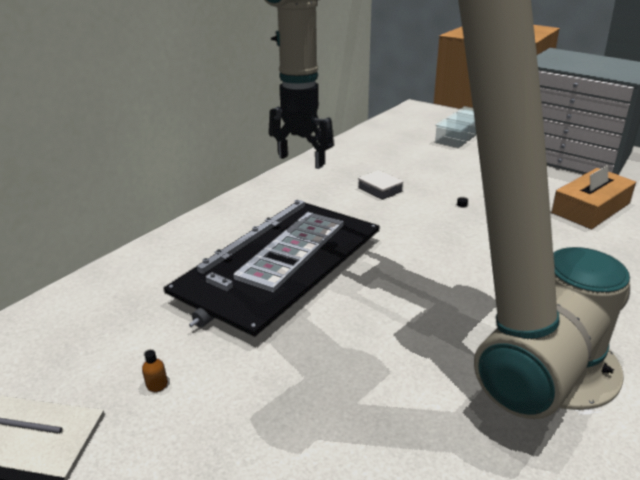

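View pics/wrist0.png

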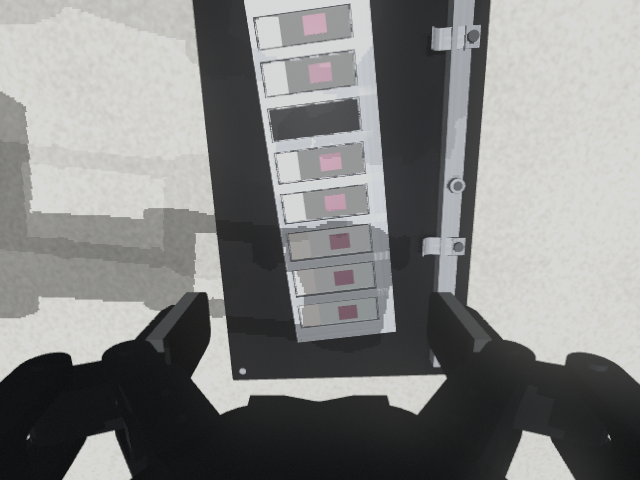

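```bash
cat > h.py <<'E'
import numpy as np, cv2
from scipy.spatial.transform import Rotation as R
from rig import readout, eyes
def rot(q): return R.from_quat(q,scalar_first=True).as_matrix()
def rays(d,uv):
    p=cv2.undistortPoints(np.array(uv,float).reshape(-1,1,2),d["mtx"],np.array(d["distortion"],float)).reshape(-1,2)
    return np.c_[p,np.ones(len(p))]
def plane(d,uv,z):
    r=rays(d,uv)@rot(d["orientation"]).T; o=np.array(d["origin"])
    return o+r*((z-o[2])/r[:,2])[:,None]
def depth(d,uv):
    r=rays(d,uv); z=np.array([d["z_map"][int(round(v)),int(round(u))] for u,v in uv])
    return np.array(d["origin"])+(r*z[:,None])@rot(d["orientation"]).T
def crop(d,x0,y0,x1,y1,s,fn):
    c=d["color"][y0:y1,x0:x1,::-1]; cv2.imwrite(fn,cv2.resize(c,None,fx=s,fy=s,interpolation=cv2.INTER_CUBIC))
E
python3 - <<'E'
from h import *
d=eyes.get_image("wrist")
print(rot(readout.get_state()["ee_rot"]).round(3))
uv=[(297,341),(395,331),(246,2),(371,2),(430,365),(437,60),(233,379),(450,246),(200,100),(340,280)]
print(depth(d,uv).round(4)); print(plane(d,uv,.057).round(4))
crop(d,220,220,500,400,2.8,"pics/w0a.png")
s=eyes.get_image("scene"); crop(s,250,190,450,340,4,"pics/s0a.png")
s=eyes.get_image("side"); crop(s,160,190,390,340,3.4,"pics/d0a.png")
E
```

```text
[[-0.001  1.     0.   ]
 [ 0.     0.    -1.   ]
 [-1.    -0.001 -0.   ]]
[[ 0.5528 -0.1318  0.0462]
 [ 0.6486 -0.1136  0.0584]
 [ 0.5185  0.1679  0.0576]
 [ 0.6164  0.1716  0.0463]
 [ 0.69   -0.1599  0.046 ]
 [ 0.6725  0.129   0.0467]
 [ 0.4853 -0.1761  0.0468]
 [ 0.6925 -0.0269  0.0616]
 [ 0.4601  0.1022  0.0018]
 [ 0.5947 -0.0618  0.056 ]]
[[ 0.5535 -0.1253  0.057 ]
 [ 0.649  -0.1144  0.057 ]
 [ 0.5184  0.1681  0.057 ]
 [ 0.615   0.1681  0.057 ]
 [ 0.6861 -0.1523  0.057 ]
 [ 0.6694  0.127   0.057 ]
 [ 0.4881 -0.1686  0.057 ]
 [ 0.6943 -0.0283  0.057 ]
 [ 0.477   0.0967  0.057 ]
 [ 0.5946 -0.0614  0.057 ]]
```

View pics/w0a.png

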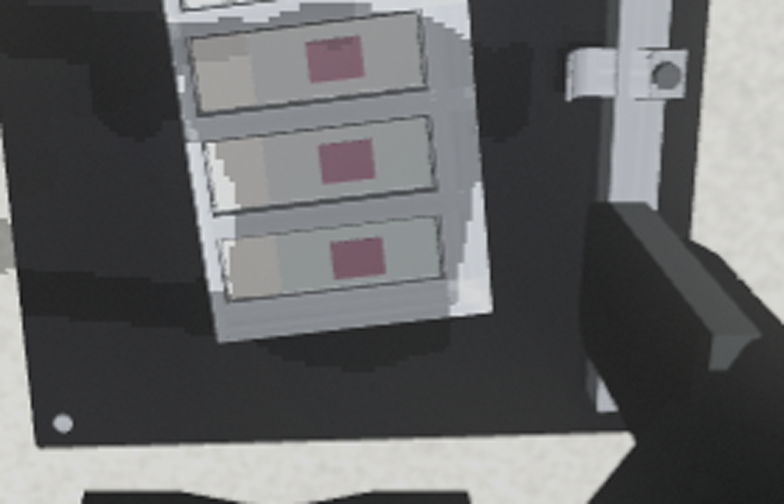

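View pics/s0a.png

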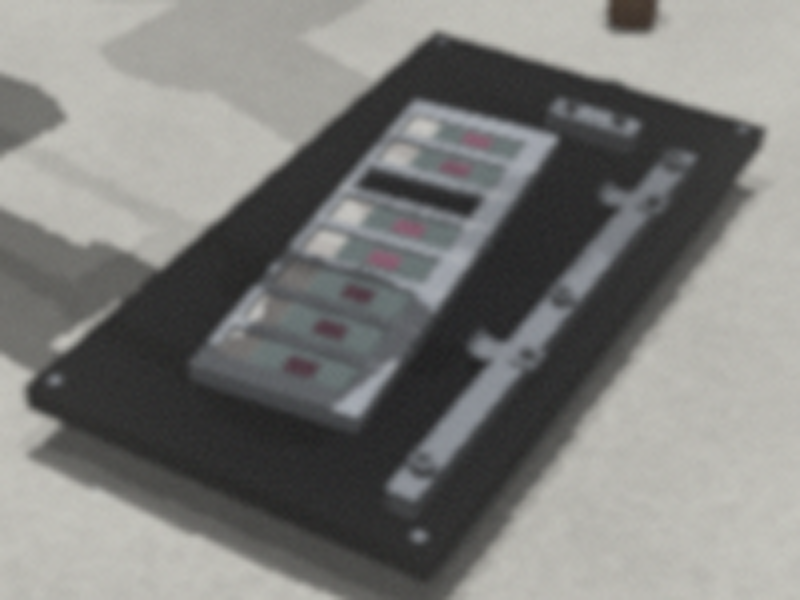

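View pics/d0a.png

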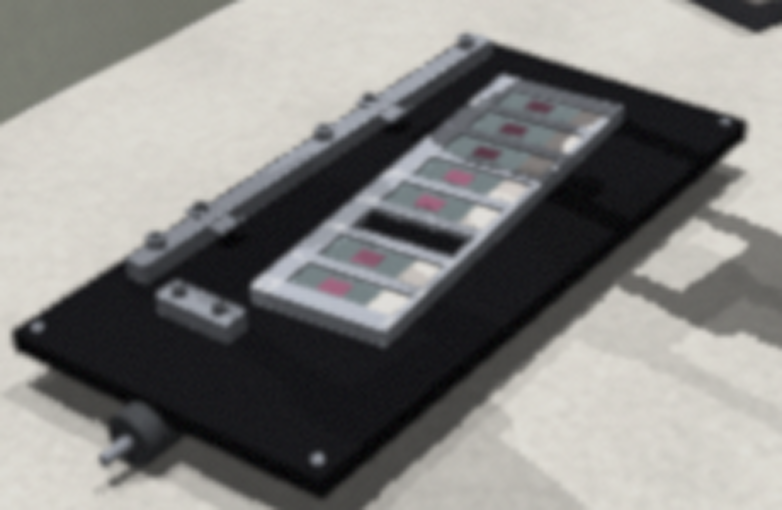

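Emit:
{"api": "carry_out", "payload": {"deltas": [-0.8,0,-0.8,0,0,0,-1,-0.8,0,-0.8,0,0,0,-1,0,0,0,0,0,0,-1,0,0,0,0,0,0,-1,0,0,0,0,0,0,-1], "newtons": 40}}

```text
clock: 0.92
position: [0.5743, 0.0874, 0.318]
ee_rot: [-0.499, -0.499, -0.5, 0.501]
contact_force: [0.0, 0.0, -0.7]
width: 0.0001
```

Run:
```python
from h import *
s=readout.get_state(); print(s["position"],s["width"],s["contact_force"])
d=eyes.get_image("wrist"); cv2.imwrite("pics/w1.png",d["color"][:,:,::-1])
import pickle; pickle.dump({k:d[k] for k in d},open("w1.pkl","wb"))
```

```text
[0.57430997 0.08740809 0.31804342] 5.5779423213053844e-05 [ 0.03278536  0.02820716 -0.71222616]
```

View pics/w1.png

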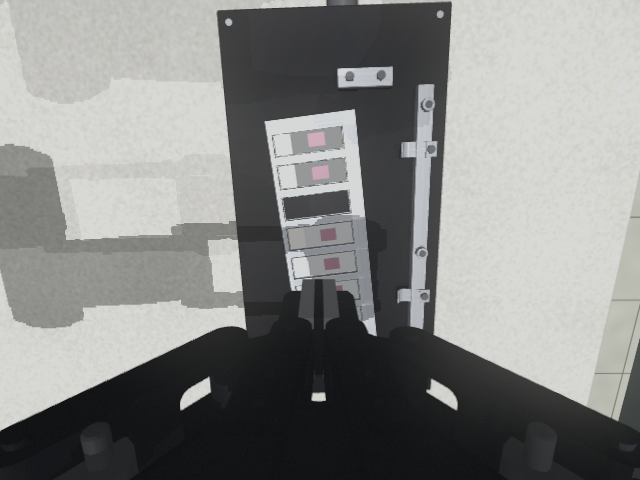

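Run:
```python
from h import *
import pickle; d=pickle.load(open("w1.pkl","rb"))
crop(d,250,60,460,200,3.8,"pics/w1a.png")
crop(d,250,200,460,345,3.8,"pics/w1b.png")
```

```text
(no output)
```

View pics/w1a.png

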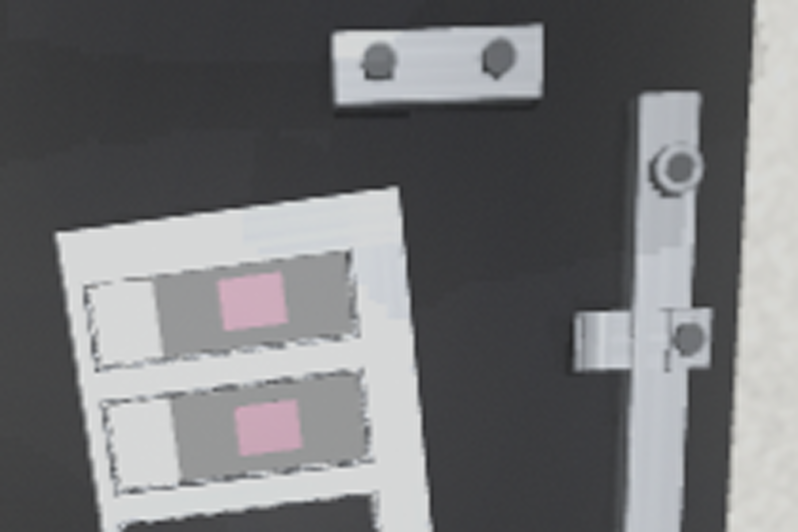

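View pics/w1b.png

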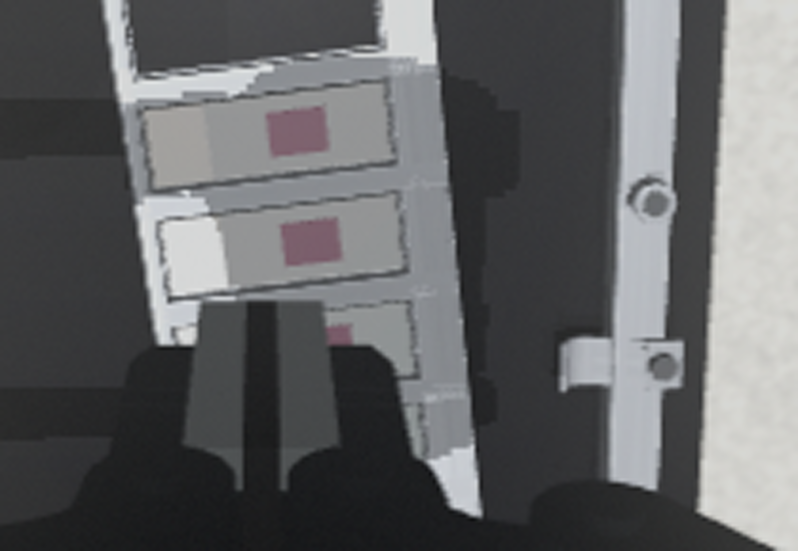

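Run:
```python
from h import *
import pickle; d=pickle.load(open("w1.pkl","rb"))
names="cTL cTR sL sR rF1 rF2 rB1 rB2 clL clR stTL stTR cR".split()
uv=[(265,121.3),(354.7,109.2),(337.9,87.4),(392.6,85.5),(418.4,85),(411.1,326.3),(434.2,84.5),(423.7,328.4),(401.3,149.5),(397.4,296),(218,11),(451,2),(376.8,335.5)]
zs=[.057,.057,.059,.059,.059,.059,.059,.059,.057,.057,.045,.045,.057]
for n,p,z in zip(names,uv,zs): print(n,plane(d,[p],z)[0].round(4),depth(d,[p])[0].round(4))
# depth heights
for p in [(360,150),(365,78),(423,180),(230,200),(340,115)]: print(p,depth(d,[p])[0].round(4))
```

```text
cTL [0.517  0.1712 0.057 ] [0.5171 0.1712 0.0578]
cTR [0.612  0.1833 0.057 ] [0.6129 0.1841 0.0471]
sL [0.5939 0.2046 0.059 ] [0.594  0.2047 0.0575]
sR [0.6504 0.2064 0.059 ] [0.6529 0.2082 0.0457]
rF1 [0.677  0.2069 0.059 ] [0.6777 0.2073 0.0561]
rF2 [ 0.6875 -0.0692  0.059 ] [ 0.6868 -0.0678  0.0615]
rB1 [0.6933 0.2074 0.059 ] [0.6968 0.209  0.0471]
rB2 [ 0.7033 -0.0721  0.059 ] [ 0.7077 -0.0798  0.0452]
clL [0.6635 0.142  0.057 ] [0.6665 0.1416 0.0435]
clR [ 0.6689 -0.0297  0.057 ] [ 0.6713 -0.0345  0.0463]
stTL [0.4713 0.2796 0.045 ] [0.4711 0.2798 0.0442]
stTR [0.7083 0.2875 0.045 ] [0.7085 0.2877 0.0446]
cR [ 0.6463 -0.083   0.057 ] [0.5921 0.0947 0.3622]
(360, 150) [0.6199 0.1412 0.047 ]
(365, 78) [0.6216 0.2135 0.0597]
(423, 180) [0.6885 0.1095 0.0603]
(230, 200) [ 0.4601  0.0775 -0.0009]
(340, 115) [0.5966 0.1775 0.0571]
```

Emit:
{"api": "carry_out", "payload": {"deltas": [0,-0.75,-0.45,-0.5,0,0,-1,0,-0.75,-0.45,0,0,0,-1,1,0,0,0,0,0,-1,1,0,0,0,0,0,-1,1,0,0,0,0,0,-1,0.9,0,0,0,0,0,-1,0,0,0,0,0,0,-1,0,0,0,0,0,0,-1]}}

```text
clock: 1.98
position: [0.4855, 0.1406, 0.087]
ee_rot: [0.509, 0.492, 0.508, -0.491]
contact_force: [0.3, 0.2, 1.2]
width: 0.0001
```

Run:
```python
from h import *
s=readout.get_state(); print(s["position"],s["contact_force"]); print(rot(s["ee_rot"]).round(3))
d=eyes.get_image("wrist"); cv2.imwrite("pics/w2.png",d["color"][:,:,::-1])
d=eyes.get_image("side"); crop(d,160,170,420,350,3,"pics/d2.png")
```

```text
[0.48548956 0.14056233 0.08696142] [0.25086882 0.22575477 1.21311856]
[[ 0.002  0.999  0.034]
 [ 0.     0.034 -0.999]
 [-1.     0.002 -0.   ]]
```

View pics/w2.png

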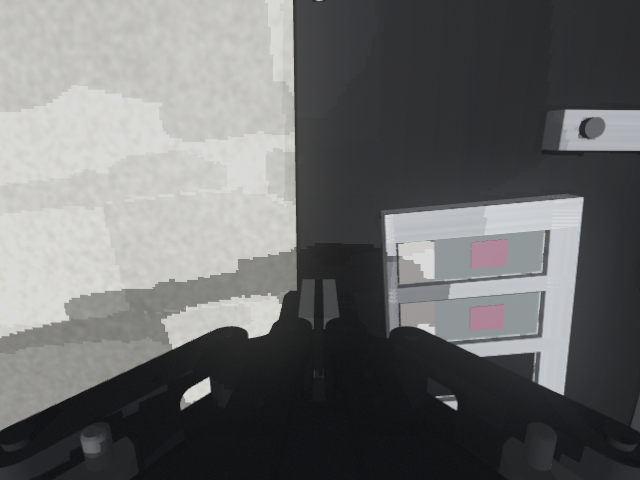

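View pics/d2.png

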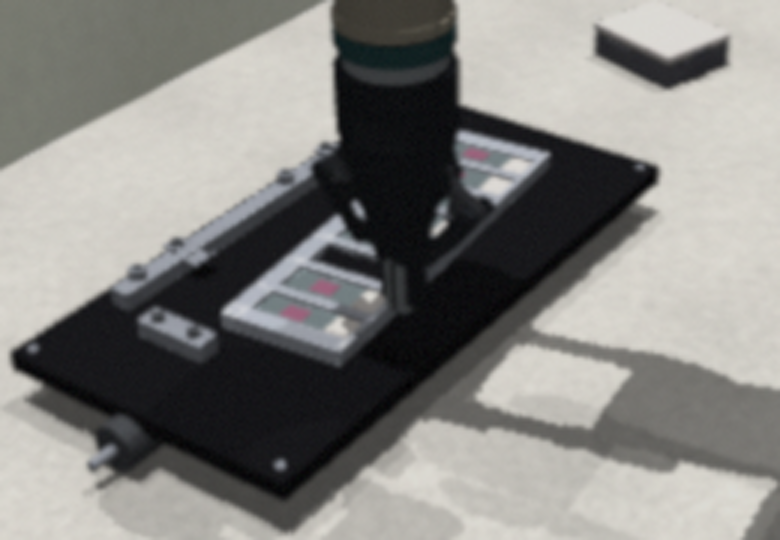

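Emit:
{"api": "carry_out", "payload": {"deltas": [0.61,0,0,0,0,0,-1,0,0.1,0,0,0,0,-1,0,0.1,0,0,0,0,-1,0,0,0,0,0,0,-1]}}

```text
clock: 2.58
position: [0.4984, 0.1415, 0.0508]
ee_rot: [0.51, 0.492, 0.508, -0.49]
contact_force: [0.3, -0.4, -0.5]
width: 0.0002
```

Emit:
{"api": "carry_out", "payload": {"deltas": [0,0.05,0,0,0,0,-1,0,0.05,0,0,0,0,-1,0,0.05,0,0,0,0,-1,0,0.05,0,0,0,0,-1]}}

```text
clock: 3.08
position: [0.5081, 0.1416, 0.0491]
ee_rot: [0.509, 0.491, 0.509, -0.491]
contact_force: [-0.9, 0.6, 0.4]
width: -0.0001
```

Emit:
{"api": "carry_out", "payload": {"deltas": [0,0.05,0,0,0,0,-1,0,0.05,0,0,0,0,-1]}}

```text
clock: 3.32
position: [0.5137, 0.142, 0.049]
ee_rot: [0.508, 0.491, 0.509, -0.491]
contact_force: [-1.5, 1.3, 0.2]
width: -0.0002
```

Emit:
{"api": "carry_out", "payload": {"deltas": [0,0.05,0,0,0,0,-1,0,0.05,0,0,0,0,-1]}}

```text
clock: 3.58
position: [0.5203, 0.1421, 0.049]
ee_rot: [0.509, 0.491, 0.509, -0.491]
contact_force: [-1.8, 0.2, 0.0]
width: -0.0002
```

Emit:
{"api": "carry_out", "payload": {"deltas": [0,0.05,0,0,0,0,-1,0,0.05,0,0,0,0,-1,0,0.05,0,0,0,0,-1,0,0.05,0,0,0,0,-1]}}

```text
clock: 4.08
position: [0.5323, 0.1424, 0.0491]
ee_rot: [0.509, 0.491, 0.509, -0.491]
contact_force: [-1.7, 0.5, -0.8]
width: -0.0003
```

Run:
```python
from h import *
s=readout.get_state(); print(s["position"],s["contact_force"])
d=eyes.get_image("wrist"); cv2.imwrite("pics/w3.png",d["color"][:,:,::-1])
d=eyes.get_image("scene"); crop(d,250,180,450,330,4,"pics/s3.png")
```

```text
[0.53233278 0.14244632 0.04912174] [-1.69932017  0.51631873 -0.76548604]
```

View pics/w3.png

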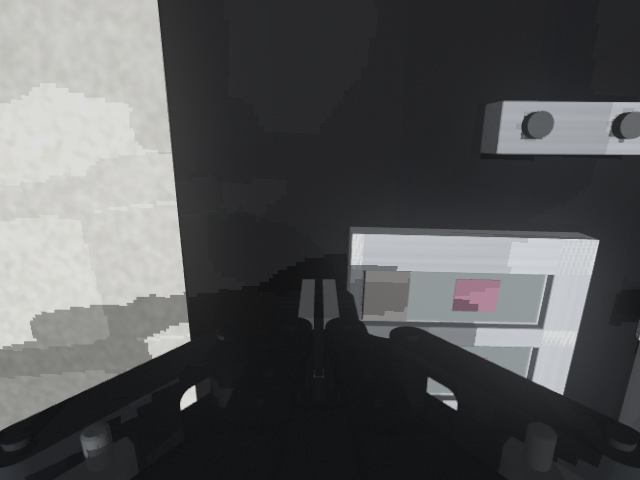

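View pics/s3.png

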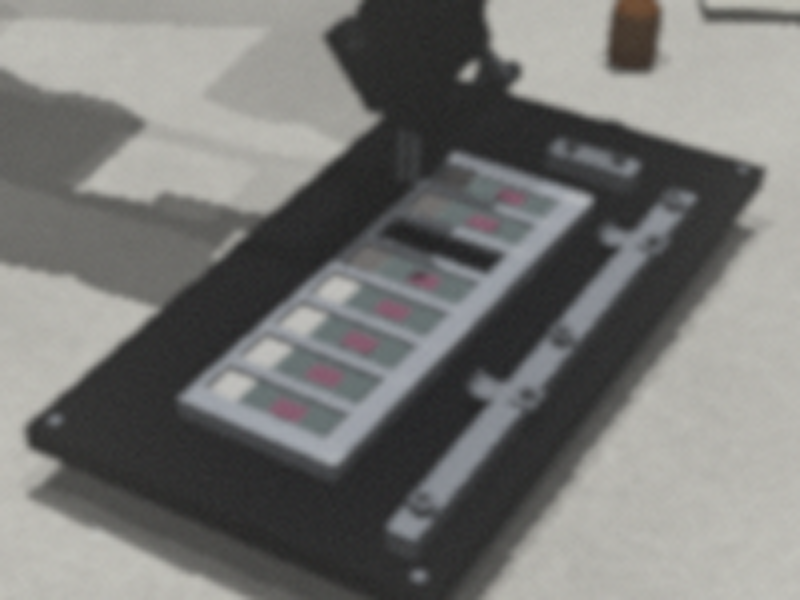

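```bash
cat >> h.py <<'E'
import pickle
W=0.0345
ex=np.array([np.cos(W),np.sin(W)]); ey=np.array([-np.sin(W),np.cos(W)])
O=np.array([.6772,.207])-0.150*ey   # rail origin estimate
def rail(p): p=np.atleast_2d(p)[:,:2]-O; return np.c_[p@ex,p@ey]
E
python3 - <<'E'
from h import *
d=eyes.get_image("wrist"); pickle.dump(d,open("w3.pkl","wb"))
p=plane(d,[(350,228),(598,240)],.057); print(p,rail(p)); v=p[1]-p[0]; print(np.arctan2(v[1],v[0]), np.hypot(*v[:2]))
p=plane(d,[(502,153),(640,153)],.059);print(p,rail(p))
E
```

```text
[[0.5435925  0.17511106 0.057     ]
 [0.64079672 0.173695   0.057     ]] [[-0.13462795  0.12273858]
 [-0.03753041  0.11797048]]
-0.014566856153062017 0.09721454081038121
[[0.59654317 0.20525072 0.059     ]
 [0.64691682 0.20719343 0.059     ]] [[-0.08066917  0.15103387]
 [-0.03025849  0.15123788]]
```

Emit:
{"api": "carry_out", "payload": {"deltas": [0,-0.4,0,0,0,0,-1,0,0,1,0,0,0,-1,0,0,1,0,0,0,-1,0,0,1,0,0,0,-1,0,0.1,0.08,0,0,0,-1,0,0,0,0,0,0,-1]}}

```text
clock: 4.97
position: [0.5214, -0.0433, 0.0493]
ee_rot: [0.509, 0.492, 0.508, -0.491]
contact_force: [0.2, 0.8, 0.3]
width: -0.0002
```

```bash
cat > st.py <<'E'
from h import *
s=readout.get_state(); print(s["clock"],s["position"].round(4),rail(s["position"]).round(4),s["contact_force"].round(2))
E
python3 st.py
```

```text
4.975 [ 0.5214 -0.0433  0.0493] [[-0.1644 -0.0947]] [0.16 0.81 0.34]
```

Emit:
{"api": "carry_out", "payload": {"deltas": [0,0.05,0,0,0,0,-1,0,0.05,0,0,0,0,-1,0,0.05,0,0,0,0,-1,0,0.05,0,0,0,0,-1,0,0.05,0,0,0,0,-1]}}

```text
clock: 5.6
position: [0.5351, -0.0421, 0.049]
ee_rot: [0.508, 0.491, 0.509, -0.491]
contact_force: [-2.5, 0.5, 1.6]
width: 0.0001
```

Emit:
{"api": "carry_out", "payload": {"deltas": [0,0.05,0,0,0,0,-1,0,0.05,0,0,0,0,-1,0,0.02,0,0,0,0,-1]}}

```text
clock: 5.98
position: [0.5429, -0.0422, 0.049]
ee_rot: [0.509, 0.491, 0.509, -0.491]
contact_force: [-1.7, -0.8, 0.9]
width: 0.0
```

Run:
```python
from h import *
exec(open("st.py").read())
d=eyes.get_image("wrist"); pickle.dump(d,open("w4.pkl","wb")); cv2.imwrite("pics/w4.png",d["color"][:,:,::-1])
```

```text
5.975 [ 0.5429 -0.0422  0.049 ] [[-0.1428 -0.0944]] [-1.68 -0.82  0.88]
```

View pics/w4.png

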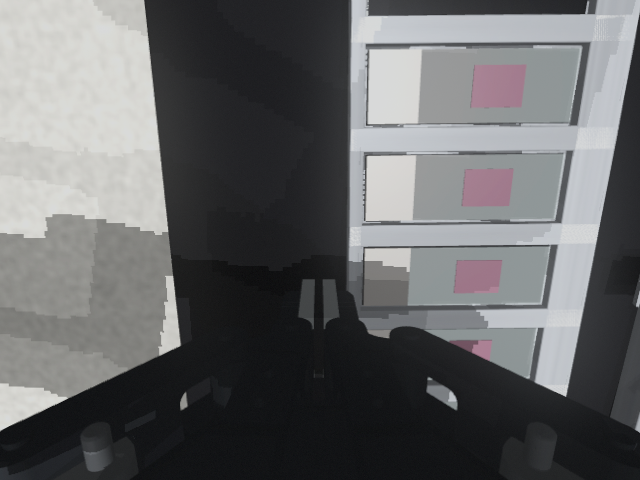

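Run:
```python
from h import *
d=pickle.load(open("w4.pkl","rb"))
crop(d,540,0,640,130,6,"pics/w4a.png");crop(d,300,0,400,130,6,"pics/w4c.png");crop(d,540,270,640,400,6,"pics/w4b.png")
import numpy as np
a=[cv2.imread(f"pics/w4{c}.png")[:,:260*2] for c in "cab"]
cv2.imwrite("pics/w4m.png",cv2.resize(np.hstack([x[:,:] for x in a]),(800,400)))
```

```text
(no output)
```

View pics/w4a.png

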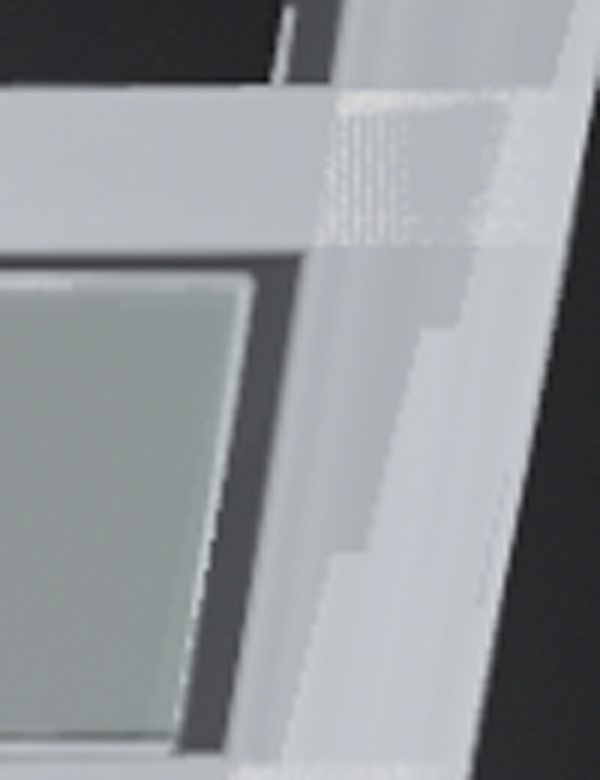

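View pics/w4b.png

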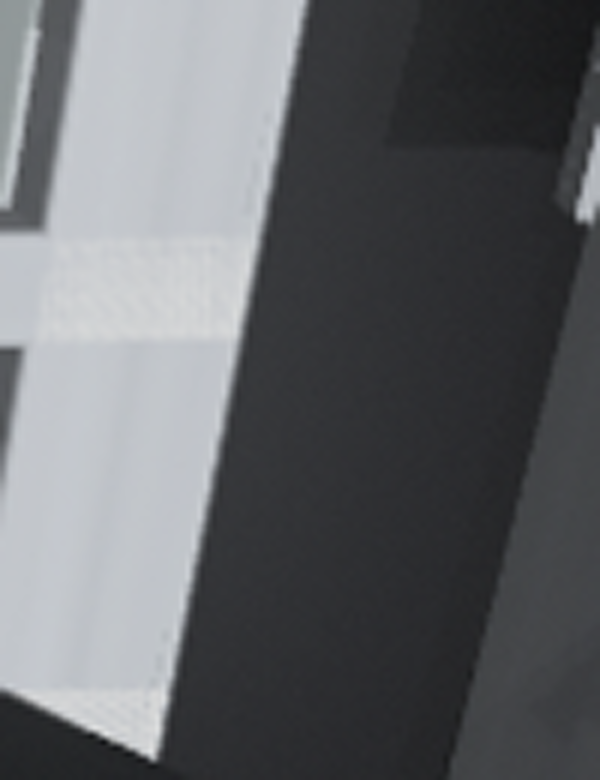

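Run:
```python
from h import *
d=pickle.load(open("w4.pkl","rb"))
p=plane(d,[(640,13.3),(618.3,130),(590.8,270),(566.7,396.7)],.057); print(rail(p).round(4))
p=plane(d,[(615,400),(637.5,308)],.045); print(rail(p).round(4))
p=plane(d,[(348,280),(353,10)],.057); print(rail(p).round(4))
```

```text
[[-0.0352  0.012 ]
 [-0.0348 -0.0256]
 [-0.0344 -0.0792]
 [-0.0332 -0.1387]]
[[ 6.000e-04 -1.505e-01]
 [ 1.000e-04 -1.018e-01]]
[[-0.1312 -0.0834]
 [-0.1316  0.0124]]
```

Emit:
{"api": "carry_out", "payload": {"deltas": [0,-0.15,0,0,0,0,-1,0,0,-0.6,0,0,0,-1,0,0,-0.6,0,0,0,-1,0,0.1,0,0,0,0,-1,0,0.05,0,0,0,0,-1,0,0.05,0,0,0,0,-1,0,0.05,0,0,0,0,-1]}}

```text
clock: 6.9
position: [0.5449, 0.0293, 0.0492]
ee_rot: [0.508, 0.491, 0.509, -0.492]
contact_force: [-4.3, -0.1, 5.4]
width: 0.0001
```

```bash
python3 st.py
```

```text
6.9 [0.5449 0.0293 0.0492] [[-0.1384 -0.0231]] [-4.34 -0.14  5.42]
```

Emit:
{"api": "carry_out", "payload": {"deltas": [0,0.03,0,0,0,0,-1]}}

```text
clock: 7.02
position: [0.5473, 0.0293, 0.0492]
ee_rot: [0.508, 0.491, 0.509, -0.492]
contact_force: [-3.9, -0.6, 5.0]
width: -0.0004
```

Emit:
{"api": "carry_out", "payload": {"deltas": [0,0.03,0,0,0,0,-1]}}

```text
clock: 7.15
position: [0.5494, 0.0296, 0.0492]
ee_rot: [0.508, 0.491, 0.509, -0.492]
contact_force: [-4.8, -0.7, 5.1]
width: -0.0002
```

Run:
```python
from h import *
exec(open("st.py").read())
d=eyes.get_image("wrist"); pickle.dump(d,open("w5.pkl","wb")); cv2.imwrite("pics/w5.png",d["color"][:,:,::-1])
d=eyes.get_image("side"); crop(d,200,170,400,320,4,"pics/d5.png")
d=eyes.get_image("scene"); crop(d,250,180,450,330,4,"pics/s5.png")
```

```text
7.15 [0.5494 0.0296 0.0492] [[-0.1339 -0.0229]] [-4.81 -0.71  5.07]
```

View pics/w5.png

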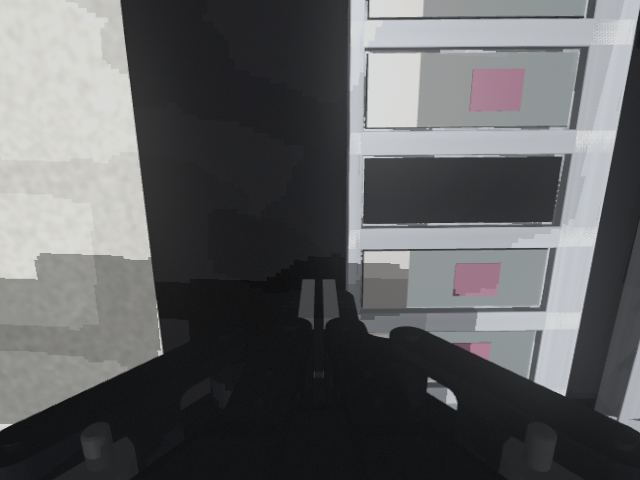

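View pics/d5.png

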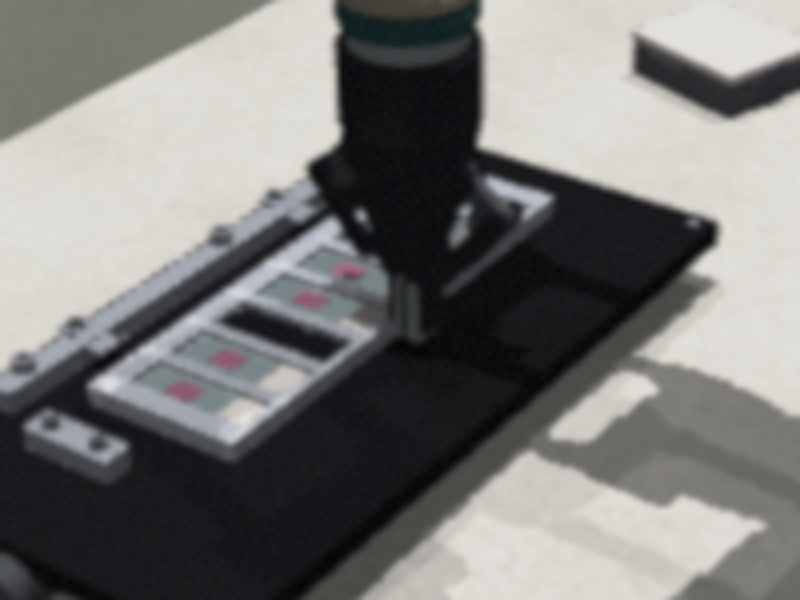

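View pics/s5.png

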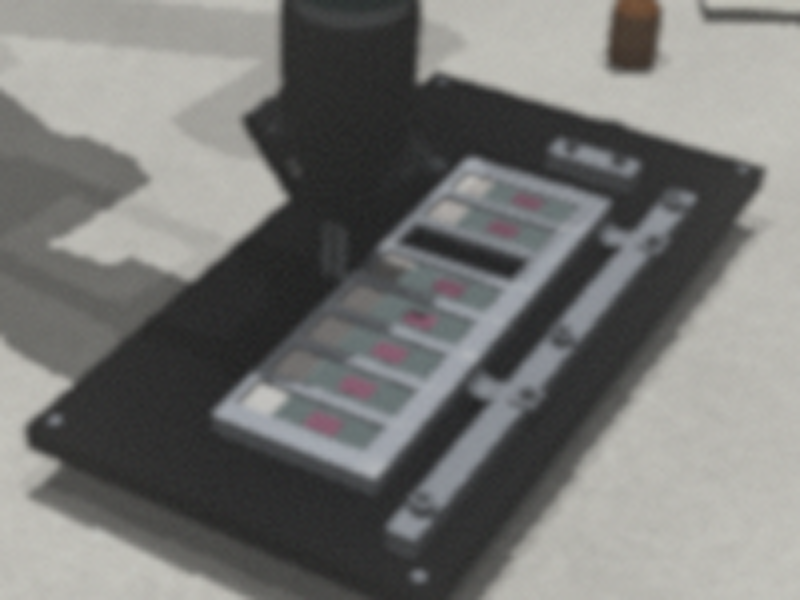

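Emit:
{"api": "carry_out", "payload": {"deltas": [-0.01,-0.06,0,0,0,0,-1,0,0,0,0,0,0,-1,0,0,0,0,0,0,-1]}}

```text
clock: 7.68
position: [0.5469, 0.0302, 0.0497]
ee_rot: [0.509, 0.492, 0.508, -0.491]
contact_force: [-0.4, 0.6, -0.2]
width: -0.0004
```

Emit:
{"api": "carry_out", "payload": {"deltas": [0,0.03,0,0,0,0,-1,0,0.03,0,0,0,0,-1]}}

```text
clock: 7.92
position: [0.5499, 0.0303, 0.0496]
ee_rot: [0.509, 0.491, 0.509, -0.491]
contact_force: [-2.5, 1.1, 0.8]
width: -0.0
```

Emit:
{"api": "carry_out", "payload": {"deltas": [0,0.03,0,0,0,0,-1,0,0.03,0,0,0,0,-1]}}

```text
clock: 8.18
position: [0.5526, 0.0304, 0.0496]
ee_rot: [0.508, 0.491, 0.509, -0.492]
contact_force: [-2.7, 0.2, 1.5]
width: 0.0002
```

```bash
python3 st.py
```

```text
8.175 [0.5526 0.0304 0.0496] [[-0.1306 -0.0222]] [-2.68  0.19  1.54]
```

Emit:
{"api": "carry_out", "payload": {"deltas": [0,0.03,0,0,0,0,-1,0,0.03,0,0,0,0,-1,0,0.02,0,0,0,0,-1]}}

```text
clock: 8.55
position: [0.5584, 0.0305, 0.0496]
ee_rot: [0.509, 0.491, 0.509, -0.491]
contact_force: [-2.6, 0.3, 0.2]
width: -0.0001
```

Run:
```python
from h import *
exec(open("st.py").read())
d=eyes.get_image("wrist"); pickle.dump(d,open("w6.pkl","wb")); cv2.imwrite("pics/w6.png",d["color"][:,:,::-1])
crop(d,540,0,640,130,6,"pics/w6a.png");crop(d,540,270,640,400,6,"pics/w6b.png")
```

```text
8.55 [0.5584 0.0305 0.0496] [[-0.1248 -0.0223]] [-2.56  0.29  0.15]
```

View pics/w6.png

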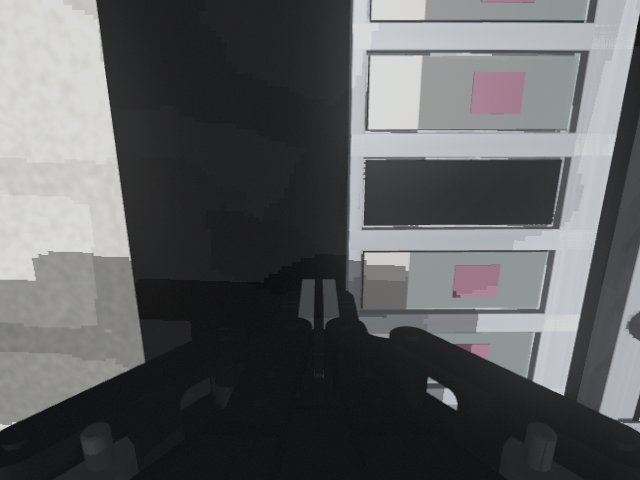

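Emit:
{"api": "carry_out", "payload": {"deltas": [0,-0.15,0,0,0,0,-1,0,0,-0.93,0,0,0,-1,0,0,-0.93,0,0,0,-1,0,0,0,0,0,0,-1,0,0.06,0,0,0,0,-1,0,0.02,0,0,0,0,-1]}}

```text
clock: 9.35
position: [0.5508, 0.1408, 0.0498]
ee_rot: [0.509, 0.492, 0.508, -0.491]
contact_force: [-0.6, -0.1, 0.2]
width: 0.0001
```

Emit:
{"api": "carry_out", "payload": {"deltas": [0,0.03,0,0,0,0,-1,0,0.03,0,0,0,0,-1]}}

```text
clock: 9.6
position: [0.554, 0.1412, 0.0497]
ee_rot: [0.508, 0.492, 0.508, -0.492]
contact_force: [-0.3, -0.5, 0.0]
width: 0.0002
```

Emit:
{"api": "carry_out", "payload": {"deltas": [0,0.03,0,0,0,0,-1,0,0.03,0,0,0,0,-1]}}

```text
clock: 9.85
position: [0.5568, 0.142, 0.0496]
ee_rot: [0.508, 0.491, 0.509, -0.492]
contact_force: [-1.8, 0.3, 0.4]
width: 0.0004
```

```bash
python3 st.py
```

```text
9.85 [0.5568 0.142  0.0496] [[-0.1226  0.0892]] [-1.82  0.29  0.39]
```

Emit:
{"api": "carry_out", "payload": {"deltas": [0,0.02,0,0,0,0,-1,0,0.02,0,0,0,0,-1]}}

```text
clock: 10.1
position: [0.5579, 0.1422, 0.0495]
ee_rot: [0.508, 0.49, 0.51, -0.492]
contact_force: [-6.2, 0.1, 3.9]
width: -0.0002
```

Emit:
{"api": "carry_out", "payload": {"deltas": [0,0.02,0,0,0,0,-1,0,0.02,0,0,0,0,-1]}}

```text
clock: 10.35
position: [0.5583, 0.1423, 0.0494]
ee_rot: [0.507, 0.489, 0.51, -0.493]
contact_force: [-9.4, -0.3, 7.5]
width: 0.0003
```

Emit:
{"api": "carry_out", "payload": {"deltas": [0,0.02,0,0,0,0,-1,0,0.02,0,0,0,0,-1]}}

```text
clock: 10.6
position: [0.5592, 0.1425, 0.0494]
ee_rot: [0.506, 0.489, 0.511, -0.494]
contact_force: [-11.7, 0.5, 7.6]
width: -0.0003
```

```bash
python3 st.py
```

```text
10.6 [0.5592 0.1425 0.0494] [[-0.1202  0.0896]] [-11.75   0.52   7.6 ]
```

Emit:
{"api": "carry_out", "payload": {"deltas": [-0.02,0.0,0,0,0,0,-1,0,0,0,0,0,0,-1]}}

```text
clock: 10.85
position: [0.5656, 0.1426, 0.0511]
ee_rot: [0.509, 0.492, 0.508, -0.49]
contact_force: [0.4, 0.3, 0.4]
width: 0.0003
```

```bash
python3 st.py
```

```text
10.85 [0.5656 0.1426 0.0511] [[-0.1137  0.0895]] [0.37 0.3  0.44]
```

Emit:
{"api": "carry_out", "payload": {"deltas": [0,-0.5,0,0,0,0,-1,0,0,1,0,0,0,-1,0,0,1,0,0,0,-1,0,0,1,0,0,0,-1,0.01,0,0.08,0,0,0,-1,0,0,0,0,0,0,-1]}}

```text
clock: 11.6
position: [0.5418, -0.0438, 0.0504]
ee_rot: [0.509, 0.492, 0.508, -0.491]
contact_force: [-0.4, 1.2, -1.3]
width: -0.0002
```

Run:
```python
from h import *
exec(open("st.py").read())
d=eyes.get_image("wrist"); pickle.dump(d,open("w7.pkl","wb")); cv2.imwrite("pics/w7.png",d["color"][:,:,::-1])
d=eyes.get_image("scene"); crop(d,250,180,450,330,4,"pics/s7.png")
```

```text
11.6 [ 0.5418 -0.0438  0.0504] [[-0.144  -0.0959]] [-0.41  1.16 -1.33]
```

View pics/w7.png

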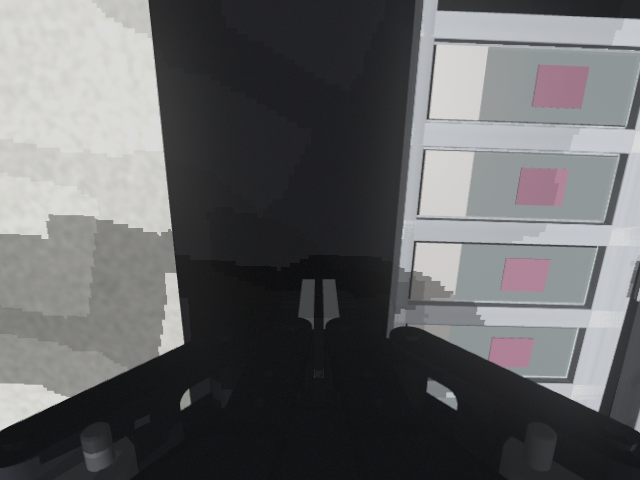

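View pics/s7.png

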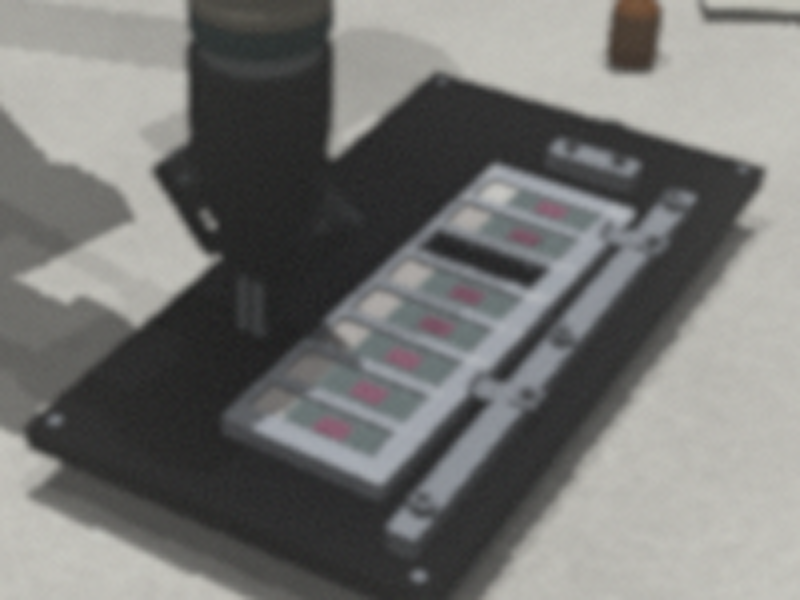

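Emit:
{"api": "carry_out", "payload": {"deltas": [0,0.2,0,0,0,0,-1,0,0.04,0,0,0,0,-1,0,0,0,0,0,0,-1]}}

```text
clock: 12.08
position: [0.5559, -0.0422, 0.0502]
ee_rot: [0.509, 0.491, 0.509, -0.491]
contact_force: [0.1, -1.0, -0.2]
width: -0.0001
```

Emit:
{"api": "carry_out", "payload": {"deltas": [0,0.03,0,0,0,0,-1,0,0.03,0,0,0,0,-1]}}

```text
clock: 12.32
position: [0.5589, -0.0426, 0.0503]
ee_rot: [0.509, 0.491, 0.509, -0.491]
contact_force: [-0.6, -0.9, -1.3]
width: 0.0003
```

Emit:
{"api": "carry_out", "payload": {"deltas": [0,0.03,0,0,0,0,-1,0,0.03,0,0,0,0,-1]}}

```text
clock: 12.58
position: [0.5623, -0.0427, 0.0504]
ee_rot: [0.508, 0.491, 0.509, -0.491]
contact_force: [-2.0, 0.2, 3.0]
width: -0.0002
```

```bash
python3 st.py
```

```text
12.575 [ 0.5623 -0.0427  0.0504] [[-0.1234 -0.0955]] [-2.01  0.2   3.02]
```

Emit:
{"api": "carry_out", "payload": {"deltas": [-0.01,0.03,0,0,0,0,-1,0,0.02,0,0,0,0,-1]}}

```text
clock: 12.82
position: [0.5659, -0.0425, 0.051]
ee_rot: [0.509, 0.491, 0.508, -0.491]
contact_force: [0.3, 0.0, -0.1]
width: 0.0002
```

Emit:
{"api": "carry_out", "payload": {"deltas": [-0.005,0.02,0,0,0,0,-1,0,0.02,0,0,0,0,-1]}}

```text
clock: 13.08
position: [0.5668, -0.0425, 0.0509]
ee_rot: [0.508, 0.49, 0.509, -0.492]
contact_force: [-3.3, -1.1, 0.7]
width: -0.0003
```

Emit:
{"api": "carry_out", "payload": {"deltas": [-0.005,0.02,0,0,0,0,-1,0,0.01,0,0,0,0,-1]}}

```text
clock: 13.32
position: [0.5684, -0.0424, 0.0511]
ee_rot: [0.508, 0.49, 0.509, -0.492]
contact_force: [-4.8, -2.5, 0.6]
width: 0.0002
```

```bash
python3 st.py
```

```text
13.325 [ 0.5684 -0.0424  0.0511] [[-0.1174 -0.0955]] [-4.85 -2.53  0.59]
```

Emit:
{"api": "carry_out", "payload": {"deltas": [0,0.02,0,0,0,0,-1,0,0.02,0,0,0,0,-1]}}

```text
clock: 13.58
position: [0.5689, -0.0425, 0.051]
ee_rot: [0.507, 0.489, 0.51, -0.493]
contact_force: [-8.4, -2.8, 3.6]
width: -0.0001
```

Emit:
{"api": "carry_out", "payload": {"deltas": [0,0.02,0,0,0,0,-1,0,0.02,0,0,0,0,-1]}}

```text
clock: 13.82
position: [0.5704, -0.0423, 0.0509]
ee_rot: [0.507, 0.489, 0.511, -0.493]
contact_force: [-8.5, -3.5, 3.0]
width: -0.0
```

```bash
python3 st.py
```

```text
13.825 [ 0.5704 -0.0423  0.0509] [[-0.1154 -0.0955]] [-8.48 -3.48  3.02]
```

Emit:
{"api": "carry_out", "payload": {"deltas": [-0.01,0.02,0,0,0,0,-1,0,0.02,0,0,0,0,-1]}}

```text
clock: 14.08
position: [0.5747, -0.0423, 0.0513]
ee_rot: [0.508, 0.49, 0.51, -0.492]
contact_force: [-5.2, -2.7, -1.0]
width: -0.0003
```

Emit:
{"api": "carry_out", "payload": {"deltas": [0,0.02,0,0,0,0,-1,0,0.02,0,0,0,0,-1]}}

```text
clock: 14.32
position: [0.5771, -0.0425, 0.0513]
ee_rot: [0.508, 0.49, 0.51, -0.492]
contact_force: [-5.2, -3.5, -0.8]
width: -0.0
```

Run:
```python
from h import *
exec(open("st.py").read())
d=eyes.get_image("wrist"); pickle.dump(d,open("w8.pkl","wb")); cv2.imwrite("pics/w8.png",d["color"][:,:,::-1])
d=eyes.get_image("scene"); crop(d,250,180,450,330,4,"pics/s8.png")
```

```text
14.325 [ 0.5771 -0.0425  0.0513] [[-0.1087 -0.0958]] [-5.24 -3.54 -0.77]
```

View pics/w8.png

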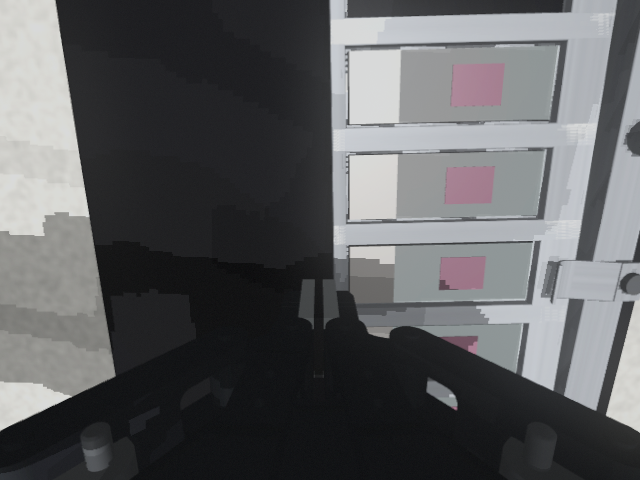

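View pics/s8.png

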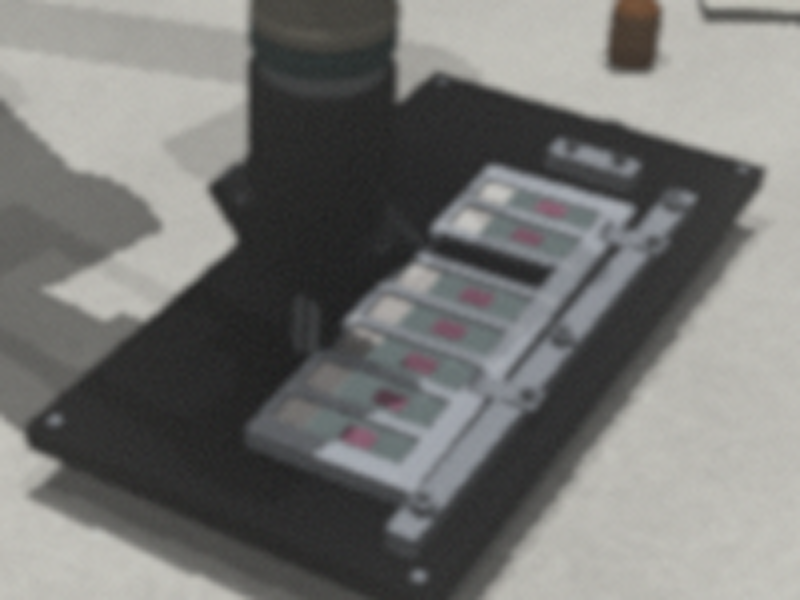

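Emit:
{"api": "carry_out", "payload": {"deltas": [0,0.02,0,0,0,0,-1,0,0.01,0,0,0,0,-1]}}

```text
clock: 14.68
position: [0.5788, -0.0425, 0.0513]
ee_rot: [0.508, 0.489, 0.51, -0.492]
contact_force: [-6.1, -3.0, -0.3]
width: -0.0001
```

Emit:
{"api": "carry_out", "payload": {"deltas": [0,0.02,0,0,0,0,-1,0,0.01,0,0,0,0,-1]}}

```text
clock: 14.92
position: [0.5789, -0.0425, 0.0513]
ee_rot: [0.507, 0.488, 0.511, -0.493]
contact_force: [-8.7, -3.4, 1.7]
width: 0.0004
```

```bash
python3 st.py
```

```text
14.925 [ 0.5789 -0.0425  0.0513] [[-0.1069 -0.0959]] [-8.74 -3.43  1.71]
```

Emit:
{"api": "carry_out", "payload": {"deltas": [0.01,-0.5,0,0,0,0,-1,0,0,-1,0,0,0,-1,0,0,-1,0,0,0,-1,0,0,-1,0,0,0,-1,0,0,-0.08,0,0,0,-1,0,0,0,0,0,0,-1]}}

```text
clock: 15.68
position: [0.5474, 0.1424, 0.0518]
ee_rot: [0.509, 0.491, 0.509, -0.49]
contact_force: [-0.8, -0.3, 0.2]
width: -0.0003
```

Run:
```python
from h import *
exec(open("st.py").read())
d=eyes.get_image("wrist"); pickle.dump(d,open("w9.pkl","wb")); cv2.imwrite("pics/w9.png",d["color"][:,:,::-1])
```

```text
15.675 [0.5474 0.1424 0.0518] [[-0.132   0.0899]] [-0.78 -0.29  0.19]
```

View pics/w9.png

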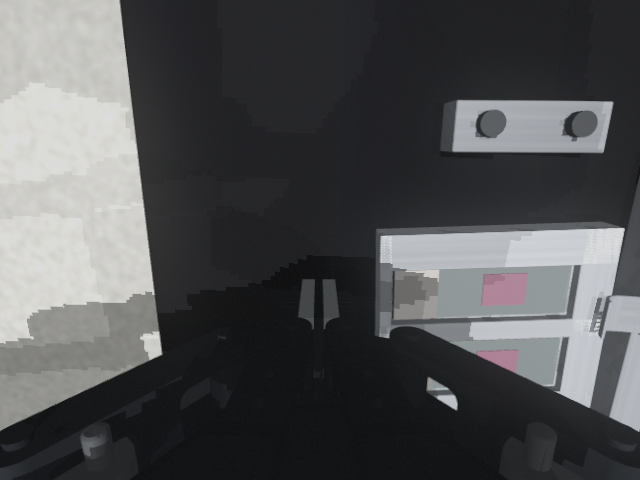

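Emit:
{"api": "carry_out", "payload": {"deltas": [0.02,0.15,0,0,0,0,-1,0,0,0,0,0,0,-1,0,0.03,0,0,0,0,-1,0,0.03,0,0,0,0,-1]}}

```text
clock: 16.23
position: [0.5592, 0.1418, 0.0503]
ee_rot: [0.508, 0.491, 0.509, -0.491]
contact_force: [-0.3, -0.0, -0.3]
width: -0.0
```

Emit:
{"api": "carry_out", "payload": {"deltas": [0,0.02,0,0,0,0,-1,0,0.02,0,0,0,0,-1]}}

```text
clock: 16.48
position: [0.5613, 0.1423, 0.0504]
ee_rot: [0.509, 0.491, 0.509, -0.491]
contact_force: [-2.6, -0.4, 2.4]
width: 0.0002
```

Emit:
{"api": "carry_out", "payload": {"deltas": [-0.01,0.02,0,0,0,0,-1,0,0.02,0,0,0,0,-1]}}

```text
clock: 16.73
position: [0.5642, 0.1425, 0.051]
ee_rot: [0.509, 0.491, 0.509, -0.491]
contact_force: [0.3, -0.2, -0.8]
width: 0.0001
```

```bash
python3 st.py
```

```text
16.725 [0.5642 0.1425 0.051 ] [[-0.1152  0.0894]] [ 0.33 -0.22 -0.83]
```

Emit:
{"api": "carry_out", "payload": {"deltas": [0,0.02,0,0,0,0,-1,0,0.02,0,0,0,0,-1]}}

```text
clock: 16.98
position: [0.5657, 0.1425, 0.0508]
ee_rot: [0.508, 0.491, 0.509, -0.492]
contact_force: [-1.2, -0.2, 1.7]
width: -0.0001
```

Emit:
{"api": "carry_out", "payload": {"deltas": [0,0.02,0,0,0,0,-1,0,0.02,0,0,0,0,-1]}}

```text
clock: 17.23
position: [0.566, 0.1424, 0.0506]
ee_rot: [0.507, 0.49, 0.51, -0.493]
contact_force: [-6.6, 0.1, 5.3]
width: -0.0
```

Emit:
{"api": "carry_out", "payload": {"deltas": [0,0.02,0,0,0,0,-1,0,0.02,0,0,0,0,-1]}}

```text
clock: 17.48
position: [0.5674, 0.1429, 0.0506]
ee_rot: [0.507, 0.489, 0.511, -0.493]
contact_force: [-8.4, 1.0, 5.7]
width: -0.0004
```

```bash
python3 st.py
```

```text
17.475 [0.5674 0.1429 0.0506] [[-0.1119  0.0897]] [-8.36  1.04  5.72]
```

Emit:
{"api": "carry_out", "payload": {"deltas": [-0.015,0.01,0,0,0,0,-1,0,0.01,0,0,0,0,-1]}}

```text
clock: 17.73
position: [0.5701, 0.1432, 0.051]
ee_rot: [0.507, 0.49, 0.51, -0.492]
contact_force: [-5.2, 2.8, -0.9]
width: 0.0001
```

Emit:
{"api": "carry_out", "payload": {"deltas": [0,0.02,0,0,0,0,-1,0,0.02,0,0,0,0,-1]}}

```text
clock: 17.98
position: [0.5725, 0.1435, 0.051]
ee_rot: [0.507, 0.49, 0.51, -0.492]
contact_force: [-5.1, 2.9, -0.3]
width: 0.0002
```

```bash
python3 st.py
```

```text
17.975 [0.5725 0.1435 0.051 ] [[-0.1069  0.0902]] [-5.14  2.93 -0.26]
```

Emit:
{"api": "carry_out", "payload": {"deltas": [0,0.02,0,0,0,0,-1,0,0.01,0,0,0,0,-1]}}

```text
clock: 18.23
position: [0.5741, 0.1436, 0.0509]
ee_rot: [0.507, 0.49, 0.51, -0.492]
contact_force: [-5.5, 3.7, 0.0]
width: -0.0004
```

Emit:
{"api": "carry_out", "payload": {"deltas": [0,0.02,0,0,0,0,-1,0,0.01,0,0,0,0,-1]}}

```text
clock: 18.48
position: [0.5758, 0.1437, 0.051]
ee_rot: [0.507, 0.49, 0.51, -0.492]
contact_force: [-6.9, 3.1, -0.4]
width: -0.0003
```

Run:
```python
from h import *
exec(open("st.py").read())
d=eyes.get_image("wrist"); pickle.dump(d,open("w10.pkl","wb")); cv2.imwrite("pics/w10.png",d["color"][:,:,::-1])
d=eyes.get_image("scene"); crop(d,300,190,440,320,5,"pics/s10.png")
```

```text
18.475 [0.5758 0.1437 0.051 ] [[-0.1035  0.0903]] [-6.89  3.13 -0.36]
```

View pics/w10.png

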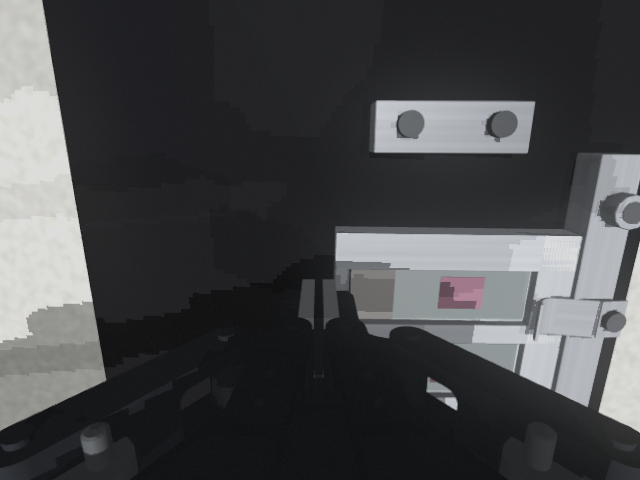

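View pics/s10.png

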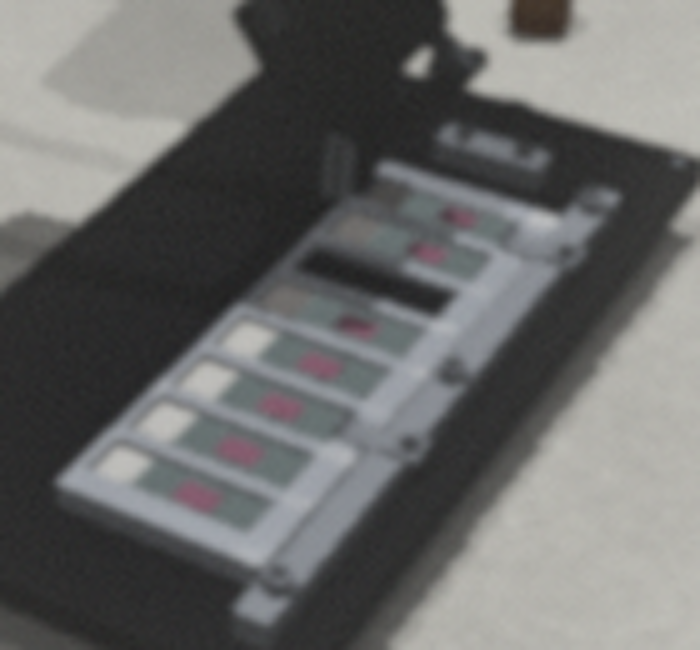

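Emit:
{"api": "carry_out", "payload": {"deltas": [0,0.02,0,0,0,0,-1,0,0.01,0,0,0,0,-1]}}

```text
clock: 18.82
position: [0.5758, 0.1438, 0.0509]
ee_rot: [0.506, 0.489, 0.511, -0.493]
contact_force: [-8.9, 3.4, 2.6]
width: 0.0003
```

Emit:
{"api": "carry_out", "payload": {"deltas": [-0.005,0.02,0,0,0,0,-1,0,0.01,0,0,0,0,-1]}}

```text
clock: 19.08
position: [0.5759, 0.1438, 0.0509]
ee_rot: [0.505, 0.489, 0.512, -0.494]
contact_force: [-12.7, 2.5, 4.4]
width: 0.0001
```

```bash
python3 st.py
```

```text
19.075 [0.5759 0.1438 0.0509] [[-0.1034  0.0903]] [-12.67   2.5    4.4 ]
```

Emit:
{"api": "carry_out", "payload": {"deltas": [0.015,-0.5,0,0,0,0,-1,0,0,1,0,0,0,-1,0,0,1,0,0,0,-1,0,0,1,0,0,0,-1,0,0,0.08,0,0,0,-1,0,0,0,0,0,0,-1,0,0.1,0,0,0,0,-1]}}

```text
clock: 19.95
position: [0.5644, -0.0413, 0.0512]
ee_rot: [0.509, 0.491, 0.509, -0.491]
contact_force: [0.4, 0.8, 0.8]
width: -0.0003
```

Run:
```python
from h import *
exec(open("st.py").read())
d=eyes.get_image("wrist"); pickle.dump(d,open("w11.pkl","wb")); cv2.imwrite("pics/w11.png",d["color"][:,:,::-1])
```

```text
19.95 [ 0.5644 -0.0413  0.0512] [[-0.1213 -0.0943]] [0.42 0.83 0.78]
```

View pics/w11.png

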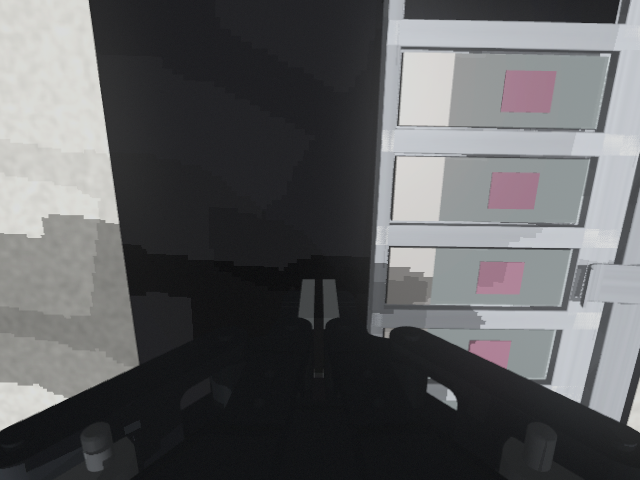

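Emit:
{"api": "carry_out", "payload": {"deltas": [0,0.12,0,0,0,0,-1,0,0,0,0,0,0,-1,0,0.03,0,0,0,0,-1,0,0.03,0,0,0,0,-1]}}

```text
clock: 20.5
position: [0.5752, -0.042, 0.0512]
ee_rot: [0.509, 0.491, 0.509, -0.491]
contact_force: [0.1, -0.2, -0.6]
width: -0.0001
```

Emit:
{"api": "carry_out", "payload": {"deltas": [-0.005,0.02,0,0,0,0,-1,0,0.02,0,0,0,0,-1]}}

```text
clock: 20.75
position: [0.5776, -0.0421, 0.0515]
ee_rot: [0.509, 0.491, 0.509, -0.491]
contact_force: [-0.0, -0.5, -1.1]
width: -0.0005
```

Emit:
{"api": "carry_out", "payload": {"deltas": [-0.005,0.02,0,0,0,0,-1,0,0.02,0,0,0,0,-1]}}

```text
clock: 21.0
position: [0.5798, -0.042, 0.0518]
ee_rot: [0.509, 0.491, 0.509, -0.491]
contact_force: [-2.1, -0.4, 0.7]
width: -0.0002
```

```bash
python3 st.py
```

```text
21.0 [ 0.5798 -0.042   0.0518] [[-0.106  -0.0955]] [-2.05 -0.36  0.7 ]
```

Emit:
{"api": "carry_out", "payload": {"deltas": [0,0.02,0,0,0,0,-1,0,0.02,0,0,0,0,-1]}}

```text
clock: 21.25
position: [0.58, -0.0418, 0.0514]
ee_rot: [0.507, 0.49, 0.51, -0.492]
contact_force: [-5.8, -0.9, 4.3]
width: -0.0004
```

Emit:
{"api": "carry_out", "payload": {"deltas": [0,0.02,0,0,0,0,-1,0,0.01,0,0,0,0,-1]}}

```text
clock: 21.5
position: [0.5812, -0.0419, 0.0513]
ee_rot: [0.507, 0.49, 0.51, -0.493]
contact_force: [-6.6, -1.6, 2.5]
width: 0.0003
```

Emit:
{"api": "carry_out", "payload": {"deltas": [0,0.02,0,0,0,0,-1,0,0.01,0,0,0,0,-1]}}

```text
clock: 21.75
position: [0.582, -0.0419, 0.0511]
ee_rot: [0.507, 0.489, 0.511, -0.493]
contact_force: [-9.0, -1.5, 3.8]
width: 0.0001
```

```bash
python3 st.py
```

```text
21.75 [ 0.582  -0.0419  0.0511] [[-0.1038 -0.0955]] [-8.96 -1.54  3.82]
```

Emit:
{"api": "carry_out", "payload": {"deltas": [-0.01,0.02,0,0,0,0,-1,0,0.01,0,0,0,0,-1]}}

```text
clock: 22.0
position: [0.582, -0.0419, 0.0512]
ee_rot: [0.506, 0.488, 0.512, -0.494]
contact_force: [-10.3, -1.8, 4.3]
width: -0.0001
```

Emit:
{"api": "carry_out", "payload": {"deltas": [0,0.02,0,0,0,0,-1,0,0.01,0,0,0,0,-1]}}

```text
clock: 22.25
position: [0.5821, -0.0419, 0.0512]
ee_rot: [0.505, 0.487, 0.513, -0.495]
contact_force: [-13.5, -3.1, 6.7]
width: 0.0004
```

```bash
python3 st.py
```

```text
22.25 [ 0.5821 -0.0419  0.0512] [[-0.1036 -0.0955]] [-13.51  -3.13   6.73]
```

Emit:
{"api": "carry_out", "payload": {"deltas": [-0.01,0,0,0,0,0,-1,0,0,0,0,0,0,-1,0,0,0,0,0,0,-1]}}

```text
clock: 22.62
position: [0.582, -0.0419, 0.0512]
ee_rot: [0.505, 0.487, 0.513, -0.495]
contact_force: [-11.9, -2.3, 2.7]
width: -0.0002
```

Run:
```python
from h import *
exec(open("st.py").read())
d=eyes.get_image("wrist"); pickle.dump(d,open("w12.pkl","wb")); crop(d,480,0,640,400,2,"pics/w12.png")
d=eyes.get_image("scene"); crop(d,300,190,440,320,5,"pics/s12.png")
```

```text
22.625 [ 0.582  -0.0419  0.0512] [[-0.1037 -0.0955]] [-11.94  -2.25   2.74]
```

View pics/w12.png

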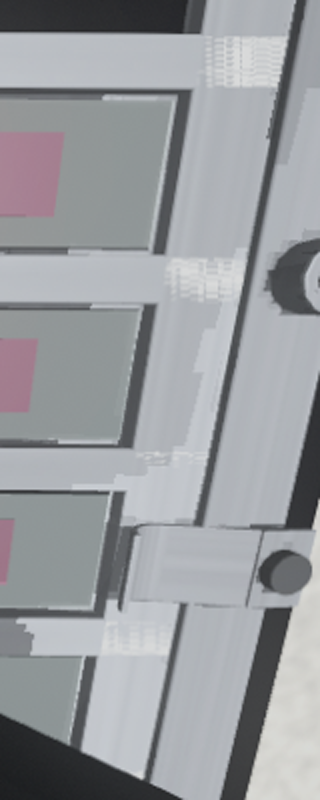

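View pics/s12.png

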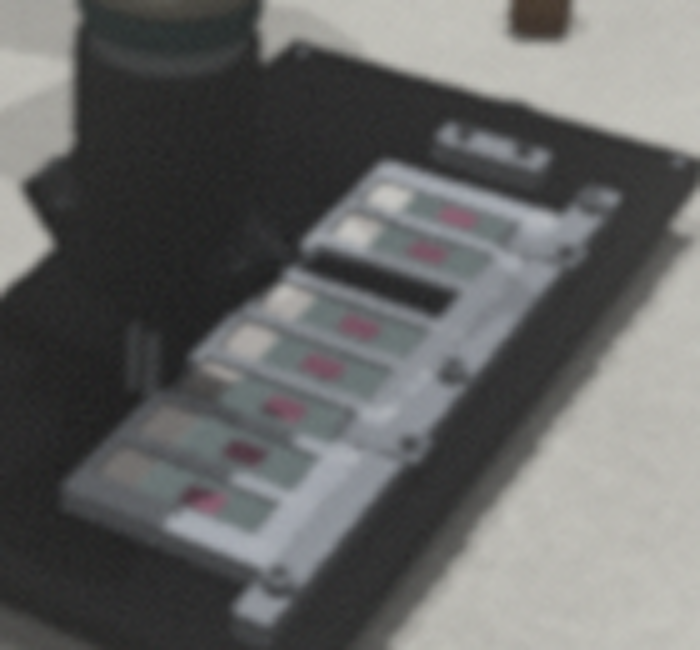

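Emit:
{"api": "carry_out", "payload": {"deltas": [0.02,-0.4,0,0,0,0,-1,0,0,-1,0,0,0,-1,0,0,-1,0,0,0,-1,0,0,-1,0,0,0,-1,0,0,-0.1,0,0,0,-1,0,0,0,0,0,0,-1,0,0.1,0,0,0,0,-1]}}

```text
clock: 23.6
position: [0.5653, 0.1424, 0.0518]
ee_rot: [0.508, 0.491, 0.508, -0.492]
contact_force: [-0.1, -0.7, -0.3]
width: 0.0006
```

Run:
```python
from h import *
exec(open("st.py").read())
d=eyes.get_image("wrist"); pickle.dump(d,open("w13.pkl","wb")); cv2.imwrite("pics/w13.png",d["color"][:,:,::-1])
```

```text
23.6 [0.5653 0.1424 0.0518] [[-0.1141  0.0893]] [-0.06 -0.66 -0.3 ]
```

View pics/w13.png

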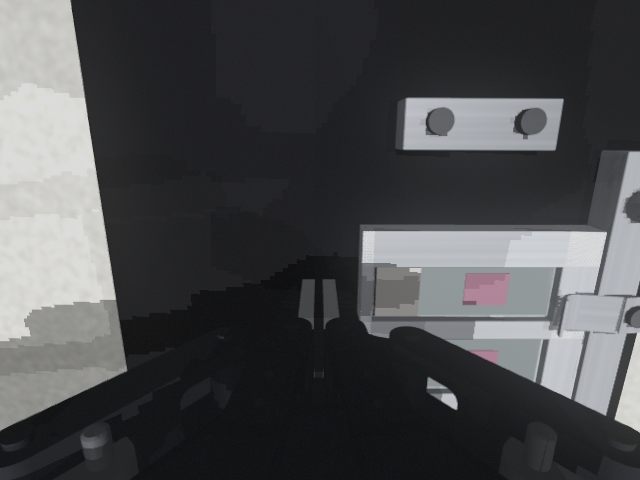

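Emit:
{"api": "carry_out", "payload": {"deltas": [0.01,0.06,0,0,0,0,-1,0,0.02,0,0,0,0,-1,0,0.02,0,0,0,0,-1]}}

```text
clock: 24.02
position: [0.5712, 0.1434, 0.0512]
ee_rot: [0.508, 0.491, 0.508, -0.491]
contact_force: [0.2, -0.4, 0.0]
width: -0.0002
```

Emit:
{"api": "carry_out", "payload": {"deltas": [0,0.02,0,0,0,0,-1,0,0.02,0,0,0,0,-1]}}

```text
clock: 24.28
position: [0.5735, 0.1439, 0.0512]
ee_rot: [0.509, 0.491, 0.509, -0.491]
contact_force: [0.1, -0.3, 0.4]
width: 0.0002
```

Emit:
{"api": "carry_out", "payload": {"deltas": [-0.005,0.02,0,0,0,0,-1,0,0.02,0,0,0,0,-1]}}

```text
clock: 24.52
position: [0.5759, 0.1441, 0.0515]
ee_rot: [0.509, 0.491, 0.509, -0.491]
contact_force: [-2.3, 0.1, 0.7]
width: 0.0003
```

```bash
python3 st.py
```

```text
24.525 [0.5759 0.1441 0.0515] [[-0.1034  0.0906]] [-2.34  0.14  0.72]
```

Emit:
{"api": "carry_out", "payload": {"deltas": [0,0.02,0,0,0,0,-1,-0.005,0.02,0,0,0,0,-1]}}

```text
clock: 24.78
position: [0.576, 0.1441, 0.0513]
ee_rot: [0.507, 0.49, 0.51, -0.492]
contact_force: [-6.4, 0.8, 1.0]
width: 0.0005
```

Emit:
{"api": "carry_out", "payload": {"deltas": [-0.01,0.02,0,0,0,0,-1,0,0.02,0,0,0,0,-1]}}

```text
clock: 25.02
position: [0.5761, 0.144, 0.0513]
ee_rot: [0.506, 0.489, 0.511, -0.494]
contact_force: [-9.3, 0.9, 3.8]
width: -0.0001
```

Emit:
{"api": "carry_out", "payload": {"deltas": [-0.01,0.02,0,0,0,0,-1,0,0.01,0,0,0,0,-1]}}

```text
clock: 25.28
position: [0.5761, 0.1441, 0.0514]
ee_rot: [0.505, 0.488, 0.512, -0.495]
contact_force: [-10.6, 0.8, 2.6]
width: 0.0002
```

```bash
python3 st.py
```

```text
25.275 [0.5761 0.1441 0.0514] [[-0.1032  0.0906]] [-10.56   0.82   2.65]
```

Emit:
{"api": "carry_out", "payload": {"deltas": [-0.005,0.02,0,0,0,0,-1,0,0.01,0,0,0,0,-1,0,0,0,0,0,0,-1,0,0,0,0,0,0,-1]}}

```text
clock: 25.78
position: [0.5762, 0.1441, 0.0514]
ee_rot: [0.505, 0.487, 0.513, -0.496]
contact_force: [-12.2, 1.2, 2.7]
width: 0.0002
```

Emit:
{"api": "carry_out", "payload": {"deltas": [0.02,-0.4,0,0,0,0,-1,0,0,1,0,0,0,-1,0,0,1,0,0,0,-1,0,0,0,0,0,0,-1,0,0.2,0,0,0,0,-1,0,0.03,0,0,0,0,-1,0,0,0,0,0,0,-1]}}

```text
clock: 26.65
position: [0.5788, 0.0253, 0.052]
ee_rot: [0.509, 0.491, 0.509, -0.491]
contact_force: [1.4, -0.1, 0.2]
width: -0.0
```

```bash
python3 st.py
```

```text
26.65 [0.5788 0.0253 0.052 ] [[-0.1047 -0.0282]] [ 1.45 -0.07  0.23]
```

Emit:
{"api": "carry_out", "payload": {"deltas": [0.01,0.02,0,0,0,0,-1,0,0.02,0,0,0,0,-1]}}

```text
clock: 26.9
position: [0.5797, 0.0248, 0.0513]
ee_rot: [0.508, 0.491, 0.509, -0.491]
contact_force: [-1.3, -0.1, 1.6]
width: 0.0001
```

Emit:
{"api": "carry_out", "payload": {"deltas": [-0.005,0.02,0,0,0,0,-1,-0.005,0.02,0,0,0,0,-1]}}

```text
clock: 27.15
position: [0.5798, 0.0248, 0.0513]
ee_rot: [0.507, 0.49, 0.511, -0.493]
contact_force: [-5.8, 2.3, 0.3]
width: 0.0002
```

Emit:
{"api": "carry_out", "payload": {"deltas": [-0.01,0.02,0,0,0,0,-1,0,0.02,0,0,0,0,-1]}}

```text
clock: 27.4
position: [0.5799, 0.0248, 0.0513]
ee_rot: [0.505, 0.489, 0.512, -0.494]
contact_force: [-10.3, 1.6, 3.8]
width: -0.0002
```

```bash
python3 st.py
```

```text
27.4 [0.5799 0.0248 0.0513] [[-0.1035 -0.0287]] [-10.28   1.59   3.77]
```

Emit:
{"api": "carry_out", "payload": {"deltas": [-0.01,0.02,0,0,0,0,-1,0,0.02,0,0,0,0,-1,-0.005,0,0,0,0,0,-1,0,0,0,0,0,0,-1]}}

```text
clock: 27.9
position: [0.5799, 0.0248, 0.0514]
ee_rot: [0.504, 0.487, 0.513, -0.495]
contact_force: [-10.5, 0.0, -0.2]
width: 0.0002
```

```bash
python3 st.py
```

```text
27.9 [0.5799 0.0248 0.0514] [[-0.1035 -0.0287]] [-10.53   0.04  -0.21]
```

Emit:
{"api": "carry_out", "payload": {"deltas": [0,0.02,0,0,0,0,-1,0,0.01,0,0,0,0,-1,0,0,0,0,0,0,-1,0,0,0,0,0,0,-1]}}

```text
clock: 28.4
position: [0.58, 0.0248, 0.0514]
ee_rot: [0.503, 0.486, 0.514, -0.496]
contact_force: [-15.4, 0.4, 3.1]
width: 0.0003
```

Run:
```python
from h import *
exec(open("st.py").read())
d=eyes.get_image("wrist"); pickle.dump(d,open("w14.pkl","wb")); crop(d,480,0,640,400,2,"pics/w14.png")
d=eyes.get_image("side"); crop(d,200,170,400,320,4,"pics/d14.png")
```

```text
28.4 [0.58   0.0248 0.0514] [[-0.1034 -0.0288]] [-15.38   0.38   3.11]
```

View pics/w14.png

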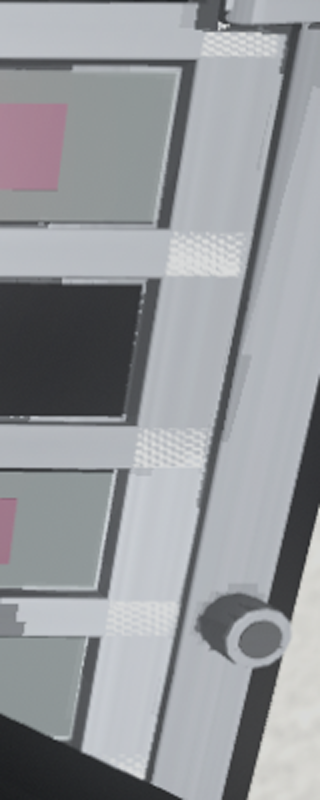

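View pics/d14.png

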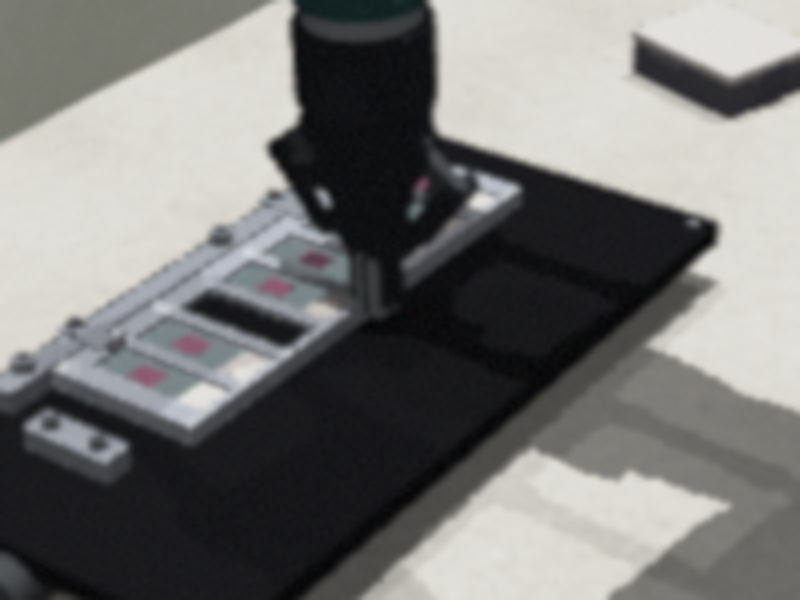

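Run:
```python
from h import *
d=pickle.load(open("w13.pkl","rb"))
p=plane(d,[(360,231),(606,233)],.057); print(rail(p).round(4))
p=plane(d,[(402,150),(556,150)],.059); print(rail(p).round(4))
```

```text
[[-0.098   0.1197]
 [-0.0004  0.1189]]
[[-0.0837  0.1507]
 [-0.0271  0.1508]]
```

Emit:
{"api": "carry_out", "payload": {"deltas": [0,-0.5,0,0,0,0,-1,0,0,1,0,0,0,-1,0,0,1,0,0,0,-1,0,0,1,0,0,0,-1,0,0,0.2,0,0,0,-1,0,0,0,0,0,0,-1]}}

```text
clock: 29.25
position: [0.5668, -0.1695, 0.0537]
ee_rot: [0.508, 0.492, 0.508, -0.491]
contact_force: [0.5, -0.6, 0.2]
width: 0.0005
```

Run:
```python
from h import *
exec(open("st.py").read())
d=eyes.get_image("wrist"); cv2.imwrite("pics/w15.png",d["color"][:,:,::-1])
```

```text
29.25 [ 0.5668 -0.1695  0.0537] [[-0.1234 -0.2224]] [ 0.53 -0.6   0.22]
```

View pics/w15.png

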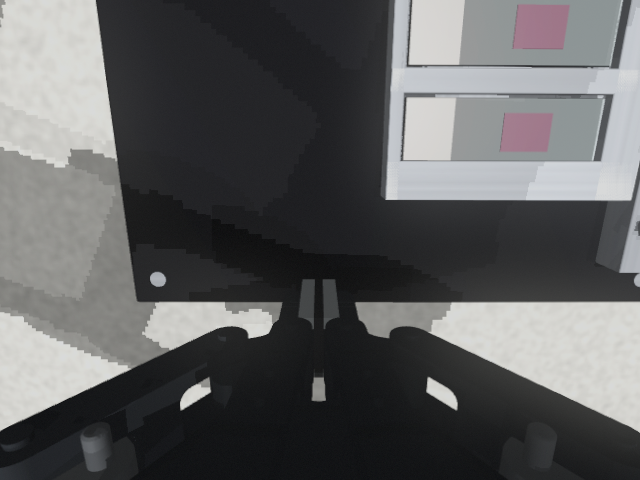

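Emit:
{"api": "carry_out", "payload": {"deltas": [0,0.8,0,0,0,0,-1,0.05,0.78,0,0,0,0,-1,0,0,0,0,0,0,-1,0,0,-0.2,0,0,0,-1,0,0,0,0,0,0,-1]}}

```text
clock: 29.92
position: [0.6591, -0.1509, 0.0506]
ee_rot: [0.508, 0.491, 0.51, -0.491]
contact_force: [-0.5, -0.9, 0.9]
width: 0.0003
```

Run:
```python
from h import *
exec(open("st.py").read())
d=eyes.get_image("wrist"); cv2.imwrite("pics/w16.png",d["color"][:,:,::-1])
```

```text
29.925 [ 0.6591 -0.1509  0.0506] [[-0.0304 -0.207 ]] [-0.54 -0.94  0.93]
```

View pics/w16.png

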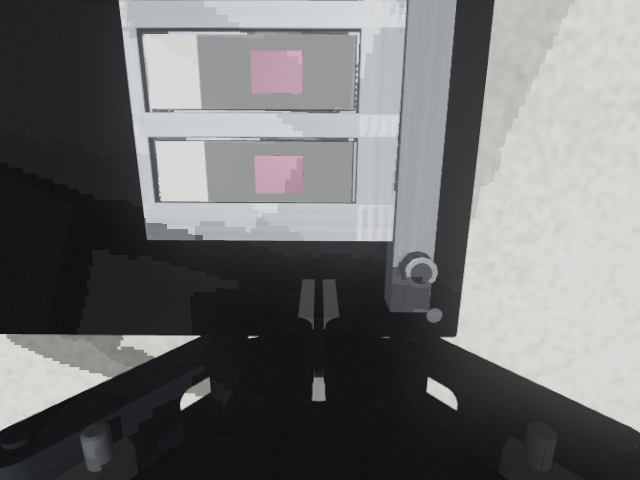

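Emit:
{"api": "carry_out", "payload": {"deltas": [0,0,-0.12,0,0,0,-1,0,0,-0.04,0,0,0,-1,0,0,-0.03,0,0,0,-1]}}

```text
clock: 30.35
position: [0.6602, -0.1418, 0.0508]
ee_rot: [0.509, 0.491, 0.509, -0.491]
contact_force: [0.3, 0.2, -0.9]
width: -0.0001
```

Emit:
{"api": "carry_out", "payload": {"deltas": [0,0,-0.03,0,0,0,-1,0,0,-0.03,0,0,0,-1]}}

```text
clock: 30.6
position: [0.6602, -0.1383, 0.0506]
ee_rot: [0.509, 0.491, 0.509, -0.491]
contact_force: [-0.0, 0.1, -0.5]
width: 0.0001
```

Emit:
{"api": "carry_out", "payload": {"deltas": [0,0,-0.02,0,0,0,-1,0,0,-0.02,0,0,0,-1]}}

```text
clock: 30.85
position: [0.6601, -0.1358, 0.0506]
ee_rot: [0.509, 0.491, 0.509, -0.491]
contact_force: [0.8, 0.1, 0.5]
width: -0.0001
```

```bash
python3 st.py
```

```text
30.85 [ 0.6601 -0.1358  0.0506] [[-0.0289 -0.192 ]] [0.81 0.08 0.53]
```

Emit:
{"api": "carry_out", "payload": {"deltas": [0,0,-0.02,0,0,0,-1,0,0,-0.02,0,0,0,-1]}}

```text
clock: 31.1
position: [0.66, -0.1342, 0.0506]
ee_rot: [0.509, 0.491, 0.508, -0.491]
contact_force: [-0.9, -3.6, 1.0]
width: -0.0004
```

Emit:
{"api": "carry_out", "payload": {"deltas": [0,0,-0.02,0,0,0,-1,0,0,-0.02,0,0,0,-1]}}

```text
clock: 31.35
position: [0.6601, -0.1336, 0.0507]
ee_rot: [0.51, 0.49, 0.508, -0.492]
contact_force: [-1.0, -7.5, 0.2]
width: -0.0001
```

Emit:
{"api": "carry_out", "payload": {"deltas": [0,0,-0.02,0,0,0,-1,0,0,-0.02,0,0,0,-1]}}

```text
clock: 31.6
position: [0.66, -0.1313, 0.0507]
ee_rot: [0.51, 0.49, 0.508, -0.492]
contact_force: [-0.8, -6.6, -2.1]
width: -0.0
```

```bash
python3 st.py
```

```text
31.6 [ 0.66   -0.1313  0.0507] [[-0.0289 -0.1875]] [-0.83 -6.61 -2.06]
```

Emit:
{"api": "carry_out", "payload": {"deltas": [0,0,-0.02,0,0,0,-1,0,0,-0.02,0,0,0,-1,0,0,-0.02,0,0,0,-1,0,0,-0.02,0,0,0,-1]}}

```text
clock: 32.1
position: [0.6598, -0.1265, 0.0507]
ee_rot: [0.51, 0.49, 0.508, -0.492]
contact_force: [0.1, -6.8, -1.2]
width: -0.0001
```

Emit:
{"api": "carry_out", "payload": {"deltas": [0,0,-0.02,0,0,0,-1,0,0,-0.02,0,0,0,-1,0,0,-0.02,0,0,0,-1,0,0,-0.02,0,0,0,-1]}}

```text
clock: 32.6
position: [0.6597, -0.1217, 0.0507]
ee_rot: [0.51, 0.49, 0.508, -0.492]
contact_force: [0.7, -6.2, -0.6]
width: 0.0002
```

Run:
```python
from h import *
exec(open("st.py").read())
d=eyes.get_image("wrist"); pickle.dump(d,open("w17.pkl","wb")); cv2.imwrite("pics/w17.png",d["color"][:,:,::-1])
d=eyes.get_image("scene"); crop(d,300,190,440,320,5,"pics/s17.png")
```

```text
32.6 [ 0.6597 -0.1217  0.0507] [[-0.0288 -0.1779]] [ 0.72 -6.25 -0.64]
```

View pics/w17.png

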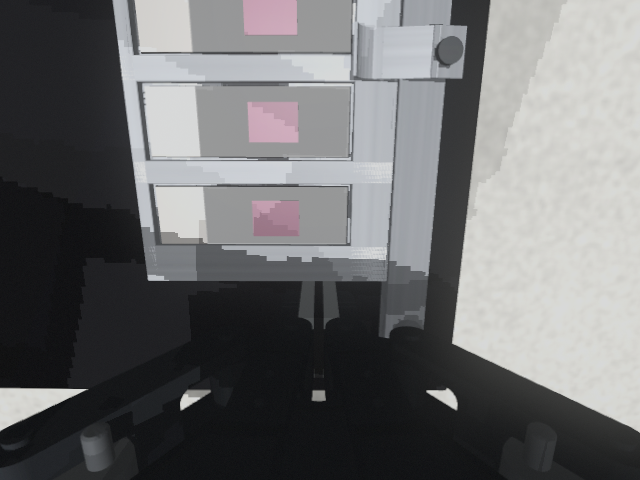

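View pics/s17.png

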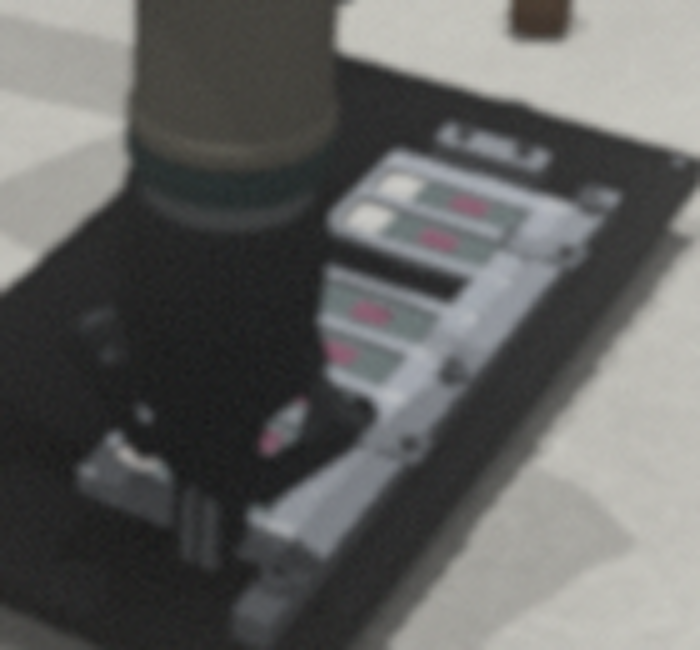

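Emit:
{"api": "carry_out", "payload": {"deltas": [0,0,-0.02,0,0,0,-1,0,0,-0.02,0,0,0,-1,0,0,-0.02,0,0,0,-1,0,0,-0.02,0,0,0,-1,0,0,-0.02,0,0,0,-1]}}

```text
clock: 33.33
position: [0.6595, -0.1157, 0.0507]
ee_rot: [0.51, 0.49, 0.508, -0.492]
contact_force: [-0.4, -7.0, -0.5]
width: -0.0001
```

Emit:
{"api": "carry_out", "payload": {"deltas": [0,0,-0.02,0,0,0,-1,0,0,-0.02,0,0,0,-1,0,0,-0.02,0,0,0,-1,0,0,-0.02,0,0,0,-1]}}

```text
clock: 33.83
position: [0.6593, -0.1109, 0.0507]
ee_rot: [0.51, 0.49, 0.508, -0.492]
contact_force: [0.7, -7.5, -0.8]
width: 0.0001
```

```bash
python3 st.py
```

```text
33.825 [ 0.6593 -0.1109  0.0507] [[-0.0288 -0.1671]] [ 0.7  -7.48 -0.78]
```

7 mm to go by estimate; small steps now.

Emit:
{"api": "carry_out", "payload": {"deltas": [0,0,-0.02,0,0,0,-1,0,0,-0.02,0,0,0,-1]}}

```text
clock: 34.08
position: [0.6593, -0.1085, 0.0507]
ee_rot: [0.51, 0.49, 0.508, -0.492]
contact_force: [0.1, -7.3, -1.1]
width: -0.0003
```

Emit:
{"api": "carry_out", "payload": {"deltas": [0,0,-0.02,0,0,0,-1,0,0,-0.02,0,0,0,-1]}}

```text
clock: 34.33
position: [0.6592, -0.1061, 0.0507]
ee_rot: [0.51, 0.49, 0.508, -0.492]
contact_force: [0.0, -7.2, -0.6]
width: -0.0003
```

Emit:
{"api": "carry_out", "payload": {"deltas": [0,0,-0.02,0,0,0,-1,0,0,-0.01,0,0,0,-1]}}

```text
clock: 34.58
position: [0.6591, -0.1042, 0.0507]
ee_rot: [0.51, 0.49, 0.508, -0.492]
contact_force: [0.4, -7.6, -2.0]
width: -0.0001
```

```bash
python3 st.py
```

```text
34.575 [ 0.6591 -0.1042  0.0507] [[-0.0288 -0.1604]] [ 0.43 -7.58 -1.99]
```

Emit:
{"api": "carry_out", "payload": {"deltas": [0,0,-0.01,0,0,0,-1,0,0,-0.01,0,0,0,-1]}}

```text
clock: 34.83
position: [0.6591, -0.1034, 0.0507]
ee_rot: [0.51, 0.49, 0.507, -0.492]
contact_force: [-0.2, -7.8, -0.8]
width: 0.0002
```

Emit:
{"api": "carry_out", "payload": {"deltas": [0,0,-0.01,0,0,0,-1,0,0,-0.01,0,0,0,-1]}}

```text
clock: 35.08
position: [0.6591, -0.1033, 0.0507]
ee_rot: [0.511, 0.489, 0.507, -0.492]
contact_force: [-1.8, -10.8, -1.5]
width: 0.0
```

Emit:
{"api": "carry_out", "payload": {"deltas": [0,0,-0.01,0,0,0,-1,0,0,-0.01,0,0,0,-1]}}

```text
clock: 35.33
position: [0.6591, -0.1033, 0.0507]
ee_rot: [0.511, 0.489, 0.507, -0.493]
contact_force: [-1.6, -14.4, -2.8]
width: 0.0001
```

```bash
python3 st.py
```

```text
35.325 [ 0.6591 -0.1033  0.0507] [[-0.0288 -0.1595]] [ -1.6  -14.35  -2.82]
```

Emit:
{"api": "carry_out", "payload": {"deltas": [0,0,0,0,0,0,-1,0,0,0,0,0,0,-1,0,0,0,0,0,0,-1]}}

```text
clock: 35.7
position: [0.6592, -0.1033, 0.0508]
ee_rot: [0.511, 0.489, 0.507, -0.493]
contact_force: [0.4, -13.2, -1.2]
width: 0.0001
```

Emit:
{"api": "carry_out", "payload": {"deltas": [0,0,0.1,0,0,0,-1,0,0,0.4,0,0,0,-1,-1,0,0,0,0,0,-1,-1,0,0,0,0,0,-1,-1,-0.3,-0.3,0,0,0,-1,-0.5,-0.8,-0.5,0,0,0,-1,0,-0.7,-0.7,0,0,0,-1,0,0,-1,0,0,0,-1,0,0,0,0,0,0,-1]}}

```text
clock: 36.83
position: [0.5478, 0.0197, 0.2583]
ee_rot: [0.51, 0.491, 0.51, -0.489]
contact_force: [0.2, -0.6, 0.4]
width: -0.0004
```

Run:
```python
from h import *
exec(open("st.py").read())
d=eyes.get_image("wrist"); pickle.dump(d,open("w18.pkl","wb")); cv2.imwrite("pics/w18.png",d["color"][:,:,::-1])
```

```text
36.825 [0.5478 0.0197 0.2583] [[-0.1358 -0.0327]] [ 0.18 -0.61  0.41]
```

View pics/w18.png

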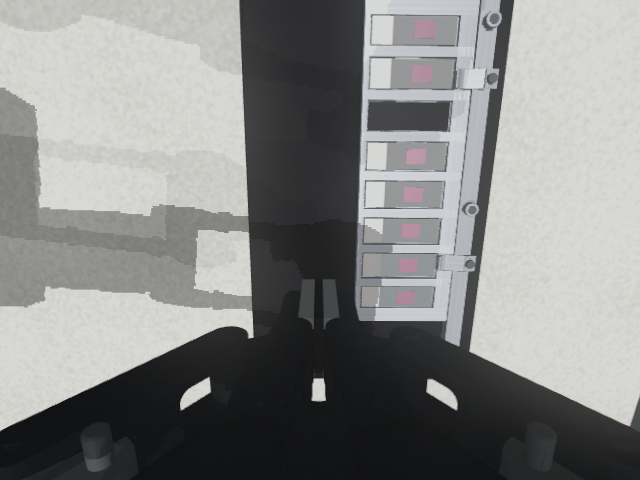

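Emit:
{"api": "carry_out", "payload": {"deltas": [0,0.5,-0.9,0,0,0,-1,0,0.5,-0.9,0,0,0,-1,0,0,0,0,0,0,-1,0,0,0,0,0,0,-1]}}

```text
clock: 37.38
position: [0.6051, 0.1252, 0.2567]
ee_rot: [0.508, 0.491, 0.509, -0.492]
contact_force: [0.3, 0.2, 0.1]
width: -0.0001
```

Run:
```python
from h import *
exec(open("st.py").read())
d=pickle.load(open("w18.pkl","rb")); crop(d,400,220,500,345,6,"pics/w18a.png")
d=eyes.get_image("wrist"); pickle.dump(d,open("w19.pkl","wb")); cv2.imwrite("pics/w19.png",d["color"][:,:,::-1])
```

```text
37.375 [0.6051 0.1252 0.2567] [[-0.0748  0.0707]] [0.32 0.24 0.13]
```

View pics/w18a.png

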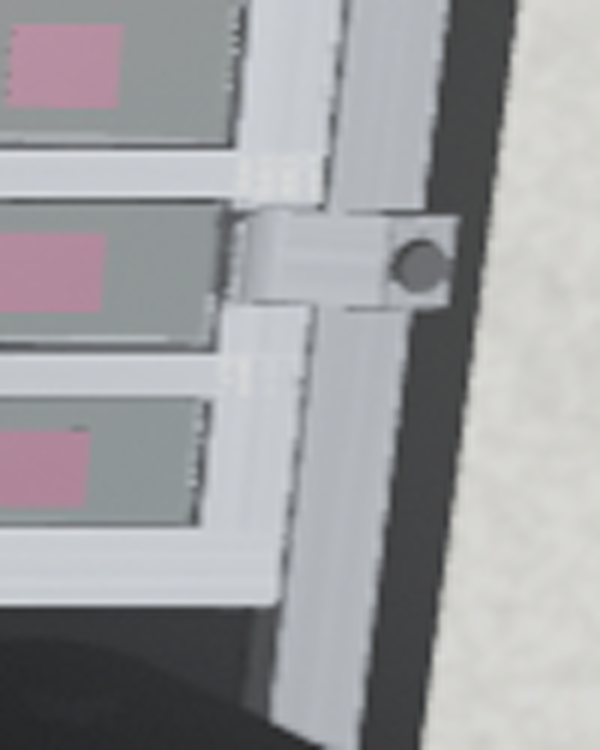

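View pics/w19.png

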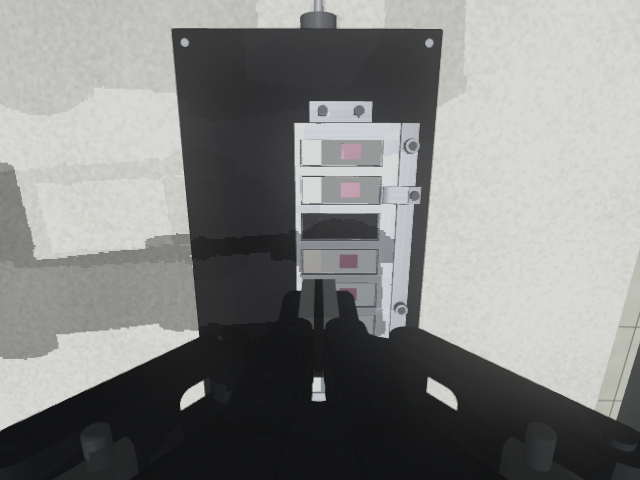

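Run:
```python
from h import *
d=pickle.load(open("w19.pkl","rb")); crop(d,285,90,435,215,5.3,"pics/w19a.png")
```

```text
(no output)
```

View pics/w19a.png

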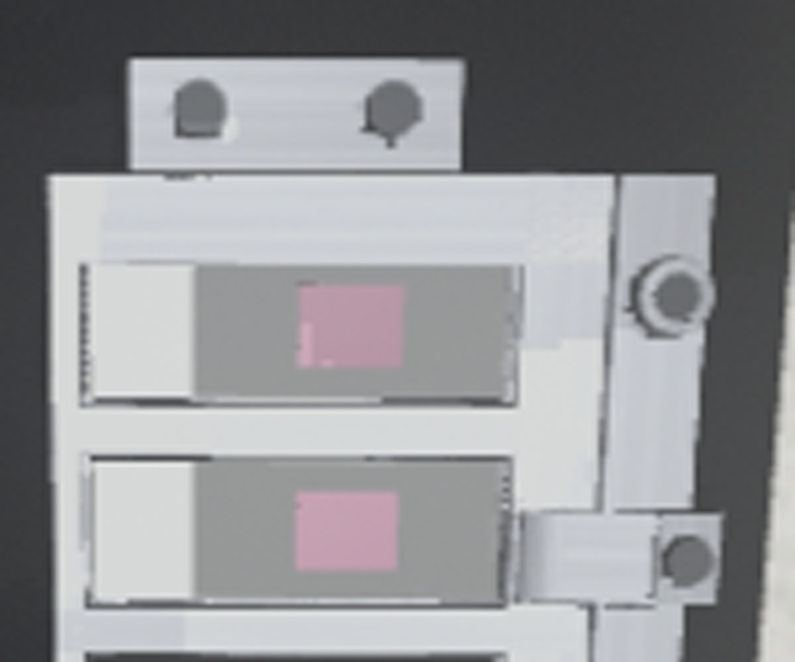

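Emit:
{"api": "carry_out", "payload": {"deltas": [0,-0.7,-0.5,0,0,0,-1,0,-0.3,0,0,0,0,-1,1,0,0,0,0,0,-1,1,0,0,0,0,0,-1,1,0,0,0,0,0,-1,0.35,0,0,0,0,0,-1,0,0,0,0,0,0,-1,0,0,0,0,0,0,-1]}}

```text
clock: 38.42
position: [0.545, 0.1538, 0.0579]
ee_rot: [0.509, 0.492, 0.508, -0.491]
contact_force: [0.4, 0.3, -0.0]
width: 0.0001
```

```bash
python3 st.py
```

```text
38.425 [0.545  0.1538 0.0579] [[-0.1339  0.1014]] [ 0.43  0.27 -0.02]
```

Down 7 mm, then 27 mm toward the edge before slow steps.

Emit:
{"api": "carry_out", "payload": {"deltas": [0.12,0,0,0,0,0,-1,0,0.3,0,0,0,0,-1,0,0.12,0,0,0,0,-1,0,0,0,0,0,0,-1]}}

```text
clock: 38.92
position: [0.5692, 0.1555, 0.0495]
ee_rot: [0.509, 0.491, 0.509, -0.491]
contact_force: [-0.7, 0.8, 0.1]
width: -0.0002
```

Emit:
{"api": "carry_out", "payload": {"deltas": [0,0.03,0,0,0,0,-1,0,0.02,0,0,0,0,-1]}}

```text
clock: 39.17
position: [0.5701, 0.1556, 0.0491]
ee_rot: [0.508, 0.49, 0.509, -0.492]
contact_force: [-5.1, 0.1, 4.4]
width: -0.0001
```

Emit:
{"api": "carry_out", "payload": {"deltas": [0,0.02,0,0,0,0,-1,0,0.02,0,0,0,0,-1]}}

```text
clock: 39.42
position: [0.5706, 0.1556, 0.0491]
ee_rot: [0.507, 0.489, 0.51, -0.493]
contact_force: [-9.6, 0.4, 7.2]
width: -0.0003
```

```bash
python3 st.py
```

```text
39.425 [0.5706 0.1556 0.0491] [[-0.1083  0.1023]] [-9.61  0.37  7.15]
```

Run:
```python
from h import *
d=pickle.load(open("w19.pkl","rb"))
f=lambda x,y:(285+x/5.3,90+y/5.3)
print(rail(plane(d,[f(612,178),f(600,505),f(48,176),f(58,560)],.057)).round(4))
print(rail(plane(d,[f(620,178),f(606,505),f(129,170),f(463,168)],.059)).round(4))
d=eyes.get_image("wrist"); cv2.imwrite("pics/w20.png",d["color"][:,:,::-1])
d=eyes.get_image("side"); crop(d,200,190,360,310,5,"pics/d20.png")
```

```text
[[-0.0009  0.1496]
 [ 0.0002  0.094 ]
 [-0.097   0.1499]
 [-0.0963  0.0842]]
[[-0.      0.1495]
 [ 0.0008  0.0943]
 [-0.0831  0.1507]
 [-0.0267  0.1511]]
```

View pics/w20.png

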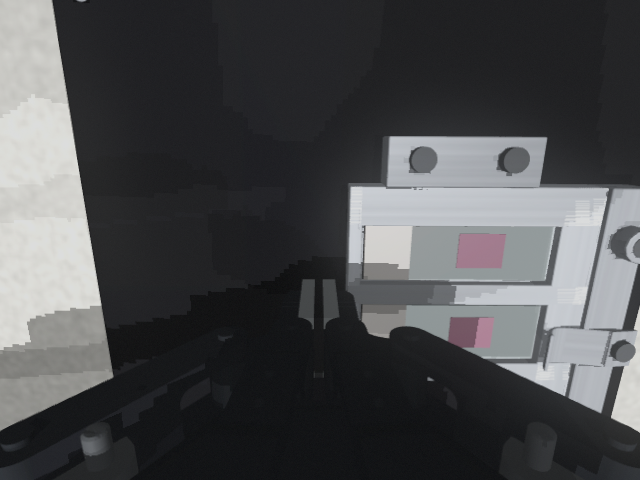

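View pics/d20.png

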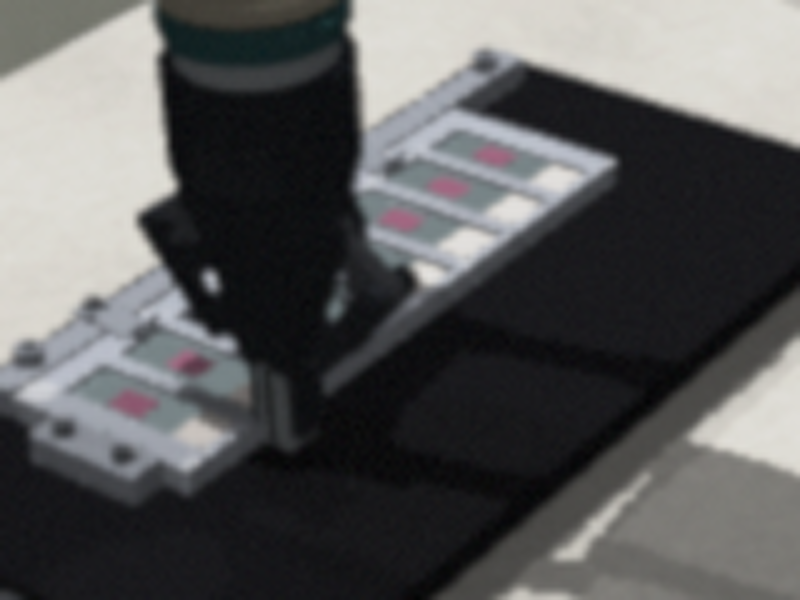

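Emit:
{"api": "carry_out", "payload": {"deltas": [0,-0.15,0,0,0,0,-1,-0.035,0,0,0,0,0,-1,0,0,0,0,0,0,-1,0,0.12,0,0,0,0,-1,0,0.03,0,0,0,0,-1,0,0.03,0,0,0,0,-1]}}

```text
clock: 40.28
position: [0.5756, 0.1556, 0.051]
ee_rot: [0.508, 0.491, 0.509, -0.492]
contact_force: [-3.1, 0.1, 1.3]
width: 0.0001
```

Emit:
{"api": "carry_out", "payload": {"deltas": [0,0.02,0,0,0,0,-1,0,0.02,0,0,0,0,-1]}}

```text
clock: 40.52
position: [0.5757, 0.1557, 0.0509]
ee_rot: [0.507, 0.49, 0.51, -0.493]
contact_force: [-7.0, 0.2, 3.3]
width: 0.0002
```

```bash
python3 st.py
```

```text
40.525 [0.5757 0.1557 0.0509] [[-0.1032  0.1022]] [-6.95  0.24  3.32]
```

Emit:
{"api": "carry_out", "payload": {"deltas": [-0.01,0.02,0,0,0,0,-1,-0.005,0.02,0,0,0,0,-1,0,0,0,0,0,0,-1]}}

```text
clock: 40.9
position: [0.5757, 0.1557, 0.0509]
ee_rot: [0.506, 0.488, 0.511, -0.494]
contact_force: [-9.1, 0.4, 2.1]
width: -0.0001
```

Emit:
{"api": "carry_out", "payload": {"deltas": [0.01,-0.4,0,0,0,0,-1,0,0,1,0,0,0,-1,0,0,1,0,0,0,-1,0,0,1,0,0,0,-1,0,0,0.4,0,0,0,-1,0,0,0,0,0,0,-1,0,0.15,0,0,0,0,-1,0,0,0,0,0,0,-1]}}

```text
clock: 41.9
position: [0.5745, -0.0474, 0.0518]
ee_rot: [0.51, 0.491, 0.509, -0.49]
contact_force: [0.8, 0.1, 0.2]
width: -0.0002
```

```bash
python3 st.py
```

```text
41.9 [ 0.5745 -0.0474  0.0518] [[-0.1114 -0.1007]] [0.85 0.05 0.23]
```

Emit:
{"api": "carry_out", "payload": {"deltas": [0,0.08,0,0,0,0,-1,0,0.02,0,0,0,0,-1,0,0.02,0,0,0,0,-1]}}

```text
clock: 42.28
position: [0.5803, -0.0479, 0.0516]
ee_rot: [0.509, 0.491, 0.509, -0.491]
contact_force: [0.7, -0.2, -0.6]
width: -0.0004
```

Emit:
{"api": "carry_out", "payload": {"deltas": [0,0.02,0,0,0,0,-1,0,0.02,0,0,0,0,-1]}}

```text
clock: 42.52
position: [0.5819, -0.0481, 0.0515]
ee_rot: [0.508, 0.491, 0.509, -0.492]
contact_force: [-2.4, -0.3, 1.1]
width: 0.0001
```

Emit:
{"api": "carry_out", "payload": {"deltas": [-0.005,0.02,0,0,0,0,-1,-0.005,0.02,0,0,0,0,-1]}}

```text
clock: 42.78
position: [0.5821, -0.0481, 0.0515]
ee_rot: [0.507, 0.49, 0.51, -0.493]
contact_force: [-6.0, -1.7, 0.2]
width: -0.0001
```

```bash
python3 st.py
```

```text
42.775 [ 0.5821 -0.0481  0.0515] [[-0.1038 -0.1017]] [-5.98 -1.74  0.24]
```

Emit:
{"api": "carry_out", "payload": {"deltas": [-0.01,0.02,0,0,0,0,-1,-0.005,0.02,0,0,0,0,-1,0,0.01,0,0,0,0,-1,0,0,0,0,0,0,-1]}}

```text
clock: 43.28
position: [0.5822, -0.0481, 0.0516]
ee_rot: [0.506, 0.488, 0.512, -0.494]
contact_force: [-10.5, -1.9, 1.2]
width: -0.0002
```

Emit:
{"api": "carry_out", "payload": {"deltas": [0,-0.4,0,0,0,0,-1,0,0,1,0,0,0,-1,0,0,0.7,0,0,0,-1,0,0.9,0,0,0,0,-1,0,0.78,0,0,0,0,-1,0,0,0,0,0,0,-1,0,0,0,0,0,0,-1]}}

```text
clock: 44.15
position: [0.668, -0.147, 0.0526]
ee_rot: [0.508, 0.491, 0.509, -0.491]
contact_force: [-0.3, 0.3, 0.8]
width: -0.0
```

```bash
python3 st.py
```

```text
44.15 [ 0.668  -0.147   0.0526] [[-0.0214 -0.2035]] [-0.25  0.31  0.84]
```

Emit:
{"api": "carry_out", "payload": {"deltas": [0.025,-0.12,-0.2,0,0,0,-1,0,0,-0.42,0,0,0,-1,0,0,0,0,0,0,-1]}}

```text
clock: 44.52
position: [0.6589, -0.1072, 0.052]
ee_rot: [0.509, 0.491, 0.51, -0.49]
contact_force: [0.2, -0.4, -1.0]
width: 0.0003
```

Emit:
{"api": "carry_out", "payload": {"deltas": [0,0,-0.03,0,0,0,-1,0,0,-0.02,0,0,0,-1,0,0,-0.02,0,0,0,-1]}}

```text
clock: 44.9
position: [0.6599, -0.1063, 0.0516]
ee_rot: [0.509, 0.491, 0.508, -0.491]
contact_force: [-0.4, -0.4, 0.0]
width: 0.0001
```

```bash
python3 st.py
```

```text
44.9 [ 0.6599 -0.1063  0.0516] [[-0.0281 -0.1626]] [-0.36 -0.42  0.04]
```

Emit:
{"api": "carry_out", "payload": {"deltas": [0,0,-0.02,0,0,0,-1,0,0,-0.02,0,0,0,-1]}}

```text
clock: 45.15
position: [0.6597, -0.1039, 0.0515]
ee_rot: [0.509, 0.491, 0.509, -0.491]
contact_force: [-0.6, -0.1, 0.1]
width: -0.0004
```

Emit:
{"api": "carry_out", "payload": {"deltas": [0,0,-0.02,0,0,0,-1,0,0,-0.01,0,0,0,-1]}}

```text
clock: 45.4
position: [0.6597, -0.1034, 0.0516]
ee_rot: [0.51, 0.49, 0.508, -0.492]
contact_force: [-1.0, -6.3, -0.9]
width: -0.0003
```

Emit:
{"api": "carry_out", "payload": {"deltas": [0,0,-0.01,0,0,0,-1,0,0,-0.01,0,0,0,-1]}}

```text
clock: 45.65
position: [0.6597, -0.1033, 0.0516]
ee_rot: [0.51, 0.49, 0.508, -0.492]
contact_force: [-0.1, -8.0, -1.4]
width: 0.0001
```

```bash
python3 st.py
```

```text
45.65 [ 0.6597 -0.1033  0.0516] [[-0.0282 -0.1595]] [-0.06 -7.98 -1.45]
```

Emit:
{"api": "carry_out", "payload": {"deltas": [0,0,-0.01,0,0,0,-1,0,0,-0.01,0,0,0,-1,0,0,0,0,0,0,-1,0,0,0,0,0,0,-1]}}

```text
clock: 46.15
position: [0.6597, -0.1033, 0.0516]
ee_rot: [0.511, 0.49, 0.507, -0.492]
contact_force: [-0.2, -10.4, -2.3]
width: -0.0001
```

Emit:
{"api": "carry_out", "payload": {"deltas": [0,0,0.05,0,0,0,-1,0,0,0.5,0,0,0,-1,-1,0,0,0,0,0,-1,-1,0,0,0,0,0,-1,-1,-0.2,0,0,0,0,-1,-0.5,-0.8,-0.5,0,0,0,-1,0,-0.7,-0.7,0,0,0,-1,0,0,0,0,0,0,-1,0,0,0,0,0,0,-1]}}

```text
clock: 47.28
position: [0.5578, -0.0643, 0.2613]
ee_rot: [0.509, 0.491, 0.508, -0.491]
contact_force: [0.8, 0.7, 0.1]
width: -0.0004
```

Run:
```python
from h import *
exec(open("st.py").read())
d=eyes.get_image("wrist"); cv2.imwrite("pics/w21.png",d["color"][:,:,::-1])
d=eyes.get_image("scene"); cv2.imwrite("pics/s21.png",d["color"][:,:,::-1])
```

```text
47.275 [ 0.5578 -0.0643  0.2613] [[-0.1287 -0.117 ]] [0.77 0.66 0.11]
```

View pics/w21.png

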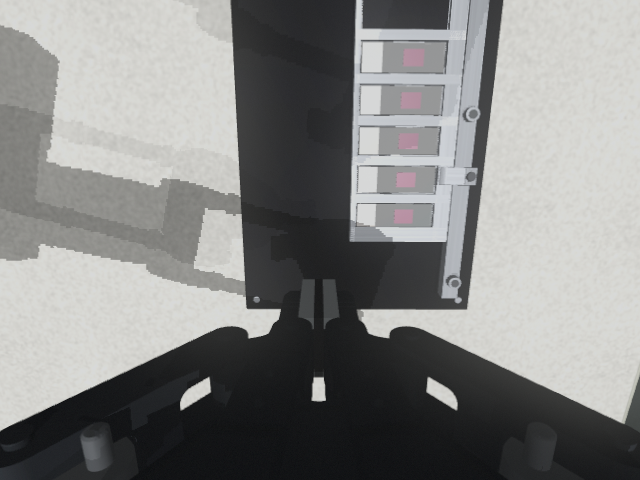

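View pics/s21.png

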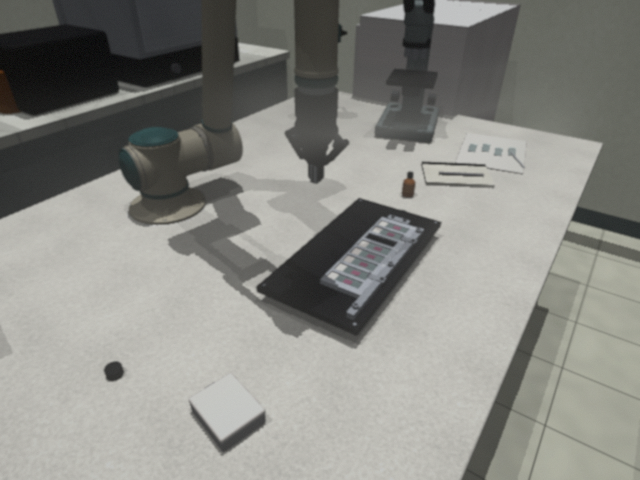

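The carrier lies flat along the rail and against the stop, the arm is clear, and the bottle, box and puck are where they started.

```bash
python3 -c "
from rig import job; print(job.sign_off())"
```

```text
the job is handed in; nothing more can be done
None
```

The carrier is home, flat along the rail and against the end stop. I handed the job in at about 47 s with the arm clear of everything.

**What I did:** I squared the carrier up with pushes at both ends. I then worked it in under the clips, left and right in turn, pressed it home on the rail at both ends and the middle, and slid it 31 mm along to the stop. The slide took about 7 N of drag.

**Last checks:**
- **Rail:** after the slide I pressed both ends again with 9 to 10 N. Neither gave way, and both were within about 0.5 mm of where they had stood when first home.
- **Stop:** a second push of about 10 N stayed rigid at the same place as the first one of about 14 N. No gap shows in the pictures, though the measured points put the carrier's end about 1 mm from the stop face, within the camera's 2 mm calibration.
- **Force:** the largest push I read was about 16 N in all. I only read the force at the end of each move, so short peaks in between were not seen.
- **Bystanders:** the bottle, slide box and puck look unmoved in the last picture.

**One disagreement:** my first re-touch of the left end met the carrier about 5 mm too early, and the force reached about 12 N. The fingers were about 2 mm lower than before and pressing partly downward. The pictures showed that end home, and a repeat touch 2 mm higher confirmed it.

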